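Let the reservoir bottle down to its height mark on the ratchet lift

TASK

Lower the reservoir bottle on the small ratchet lift until its stage is as nearly level with the red collar as the ratchet teeth allow. Draw the keeper back towards the robot by its blue knob, press down on the black screw on the tail of the red pawl to lift it clear and hold it there while the drum runs back, let the pawl drop fully into the right tooth, and then push the keeper fully home again. The pawl is light: feel for the screw and press no harder than you must, never above 20 N, and leave the things standing around the lift where they are.

Things in the scene. Friction and masses are not known exactly. Their poses are not given: they have to be found in the camera images.
- lift: fixed frame of the bottle lift, grey base 150 (x) by 285 (y) by 12 mm; origin on the bench under it; x away from the robot, y left, z up. In mm: wheel axis along x at y 0, z 92; wheel plane x -20, 84 across the teeth; pawl pin y -55, z 130; screw x -20, y -105; keeper along x at y -125; stage and bottle y 45 to 116, column 282 high. Right of y -60 nothing is higher than 160.
- pawl_tail (a point): point on top of the red pawl's tail, on the screw's axis, 137 mm over the bench with the pawl down. The black thumb screw there has a domed round head, 22 mm across, 8 mm thick, whose top stands 8 to 20 mm above this point: how far it is screwed out differs every time and is not measured, so feel for it. Pressing the head straight down lifts the hook on the wheel.
- pawl (a joint): pawl angle, rad: 0 with the hook fully down in the wheel, grows as the screw (50 mm from the pin) is pressed. Clear of the teeth above 0.10 (5 mm, about 11 N), hard stop at 0.24. Its spring resists with 3 N at first and 1.7 N more for each mm, plus up to 5 N while the hook is loaded; 20 N is reached at about 9 mm. Let go, it springs back to 0.
- keeper_knob (a point): top centre of the keeper's blue knob, an upright pin 12 mm in diameter, its uppermost 28 mm free to grasp, top about 158 mm over the bench. The keeper, a steel bolt 14 mm wide, slides along the lift's x axis with 1.5 to 3 N. Locked, its nose lies under the end of the pawl's tail, so that the pawl cannot be lifted.
- keeper (a joint): travel of the keeper, m: 0 fully home (locked), growing as it is drawn towards the robot (lift's -x) to 0.026, its end stop; the pawl is free above 0.016. It stays where it is left, and can be pushed home only with the pawl fully down.
- drum (a joint): angle of drum and 14-tooth wheel, rad: about 0 at the start, grows as it turns back and lowers the stage, 30 mm for each rad. One tooth is 0.449 rad (13.5 mm of stage height); it can rest on the pawl at about 0, 0.449, 0.898 .. 2.24. With the pawl lifted, the stage's weight turns it back by itself, braked, at some 0.15 to 0.4 rad/s.
- stage_level (a point): top of the stage, at the tip of the white pointer on its left edge. The stage is a plate 62 by 66 mm, 6 mm thick, that carries the brown reservoir bottle (102 mm high, fixed to it) and starts 185 mm over the bench.
- height_mark: red collar, 18 mm across and 10 mm high, clamped on the thin rod left of the stage; it does not move. Origin: its centre, at the height of its small pointer. The stage is to come level with this height. It is 24 to 62 mm below the stage at the start.
- wash_bottle: white wash bottle with a red cap, 72 mm across and 163 mm high, loose; origin at the centre of its underside; to be left alone.
- oil_bottle: small brown bottle with a black cap, 27 mm across and 61 mm high, loose; origin at the centre of its underside; to be left alone.
- canister: round white canister with a black lid, 42 mm across and 79 mm high, loose; origin at the centre of its underside; to be left alone.
- dish: petri dish, 60 mm across and 14 mm high, loose; origin at the centre of its underside; to be left alone.

How it is judged:
On the way, in this order (a step that is already met when the one before it is completed fails the run):
1. the keeper is drawn back, at least 18 mm (value of joint keeper above 0.018 m), for 0.1 s.
2. the pawl is lifted clear and the drum is turning back (value of joint pawl above 0.08 rad and value of joint drum above 0.15 rad), for 0.1 s.
3. the pawl has dropped into the right tooth: stage within 9 mm of the mark's height, drum at rest (value of joint pawl below 0.025 rad and velocity of joint drum below 0.03 rad/s and z of stage_level in the frame of height_mark between -0.009 and 0.009 m), for 0.2 s.
At the end, for the whole second after the job is handed in: the stage hangs at rest within 9 mm of the red collar's height (nearest tooth: at most 7 mm), the pawl is fully down in the wheel (within 0.025 rad), the keeper is fully home (within 4 mm) (all of step 3 and value of joint keeper below 0.004 m); the robot touches nothing.
It fails at once if the pawl or its screw is pressed with more than 20 N (contact force between any of the fingers, the arm and pawl above 20 N).
It fails at once if a thing standing around the lift is moved by more than 20 mm (distance of any of wash_bottle, oil_bottle, canister, dish from where it was at the start of the episode above 0.02 m).
It also fails if it takes over 72 s, if anything falls off the work surface, if the arm or the gripper's body presses on something with over 40 N, if the wrist force passes 120 N, or if a joint passes its speed limit or range.

ROBOT

A 6-joint arm with a two-finger parallel gripper is mounted at the origin on the work surface; the furniture and walls round the work are solid. World frame = base frame: x ahead of the robot, y to its left, z up, the work surface at z = 0. Lengths are in m, angles in rad, forces in N, time in s.
With the tool pointing down it reaches from about 0.3 to 0.875 m from the base axis. Payload 6.4 kg.
Tool frame: the origin (TCP) lies between the finger pads; the fingertips stand 11 mm ahead of it and the grasp point (between the pads) lies 8 mm behind it (tips_ahead is the distance from the TCP to the fingertips, in m); z points along the fingers, x is the direction in which the jaws open and shut, and the axes are right-handed (so a half turn about z gives the same grasp; the last joint's range is limited). The gripper opens to 88 mm and grips with 3 to 60 N. Pads are 18 mm wide; open, the fingers measure 123 mm over their backs; the gripper's body (75 mm by 187 mm) begins 45 mm behind the grasp point.
Start: joints at [-1.419, 0.181, 1.607, -0, 1.354, -0.206], TCP at [0.201, -0.539, 0.25] pointing down, gripper open.
Joint ranges: [-2.99, 2.99], [-0.89, 2.07], [0.3, 2.58], [-1.14, 4.28], [0, 2.63], [-3.12, 3.12]. Speed limits (rad/s): [2.57, 2.57, 3.01, 3.14, 3.14, 3.14].

INTERFACE

Orientations are given as a unit quaternion [w, x, y, z].
In Python, from plant import * gives the robot as it stands.
- The arm moves only by the tool arm_command, never from a script. Its argument "increments" is a list that holds one entry, the list of rows, each a list of 7 numbers: the turn, a rotation vector about the tool's x, y, z in degrees, then the shift along the tool's x, y, z in m, then the opening, from 0 (shut) to 1 (fully open). A call has exactly 5 rows; each row shifts and turns the pose as measured when the row begins, along the tool's axes as they then stand; what a row does not reach is not made up. A row lasts 1/12 s, in which the tool goes at most 41.7 mm and 7.16 degrees, less where a joint would pass 70% of its speed; a pose out of reach is approached as far as the arm can. A call is refused whole if a number of a shift passes 0.0417 or a number of a turn 7.16, either way. A call with a gripper value outside its range is refused whole. The fingers move at their own pace and stop on an object; "grip_force" is the grip in N (left out, the last holds). Time passes only in rows, so rows that do not move let the fingers close, or fill a call up. It gives the time, the measured TCP pose, the force and the opening at its end, in the units of the state.
- observe(): the state, without advancing time (a new reading comes with each control period).
- camera(name): name is "scene" or "top" or "wrist"; returns a dict with "image" (384x512x3 uint8, red, green, blue), "K" (3x3 intrinsics, pixels), "rvec" (rotation vector, rad) and "tvec" (3), from world to camera coordinates, as OpenCV has them. Camera axes: x right, y down, z forward; pixel columns grow to the right and rows downward; lengths in m; the calibration is good to about 2 mm. The wrist camera is an equidistant fisheye: a pixel r from the principal point sees the ray r / f radians off the axis. A picture is of the moment at which its call begins. There is no depth.
- job_done(): hands the job in, once; it reports no verdict.
The state is a dict: "time_s": time; "joint_pos": joint angles; "qd": joint speeds; "joint_efforts": joint torques, N m; "eef_pos": TCP position; "tcp_rot": TCP orientation; "wrist_force": force on the tool from outside, world axes, zero at the start; "ft_torque": the same for the moment, N m; "grip_width": finger opening in m.
Only numpy, scipy, OpenCV 4.12 (cv2) and the standard library are available. Lean on these libraries where they do the work, as an engineer would, in place of code of your own. Each camera call takes 0.05 s, during which the arm holds its last target.

## Working session

There is one attempt and no reset: what is moved stays moved. The work goes in short steps, Python scripts to look and compute and a tool call to move; the robot and the scene stay as the last step left them, time stands still between calls to the robot, and variables do not carry over. Pictures are saved under pics/ and viewed, and the job is handed in when it is done.

Besides the shell and the picture viewer there is one more tool, called in YAML: its name, and indented under it one key for each argument. arm_command: Moves the arm, as the interface text tells. Its arguments: {"type":"object","properties":{"increments":{"type":"array"},"grip_force":{"type":"number"}},"required":["increments"]}

```bash
ls; mkdir -p pics
python3 - <<'E'
from plant import *
import cv2,pickle
s=observe(); print(s)
d={}
for n in ["scene","top","wrist"]:
    c=camera(n); d[n]=c
    cv2.imwrite(f"pics/{n}0.png",c["image"][:,:,::-1])
    print(n,c["K"],c["rvec"],c["tvec"])
pickle.dump(d,open("c0.pkl","wb"))
E
```

```text
pics
{'time_s': 0.0, 'joint_pos': array([-1.41933863e+00,  1.81559162e-01,  1.60799949e+00,  4.22307211e-06,
        1.35378797e+00, -2.06294444e-01]), 'qd': array([-0.0015844 ,  0.0009939 ,  0.00073731,  0.00048067,  0.00208781,
        0.00098259]), 'joint_efforts': array([ 8.47179240e-05, -4.33866549e+01, -3.41849971e+01,  7.01991934e-02,
        3.84840486e-02, -1.41458640e-04]), 'eef_pos': array([ 0.20128883, -0.53806767,  0.24880404]), 'tcp_rot': array([-6.38306672e-04,  8.21634861e-01, -5.70013497e-01, -6.01391002e-04]), 'wrist_force': array([ 0.08620927,  0.77713125, -0.27047196]), 'ft_torque': array([0.05427929, 0.06820148, 0.01034643]), 'grip_width': 0.08805846010699582}
scene [[446.97526743   0.         253.4240904 ]
 [  0.         446.97526743 197.5479611 ]
 [  0.           0.           1.        ]] [ 1.47635019 -1.62016254  0.99671602] [0.28564532 0.2944452  0.78566039]
top [[377.93627524   0.         251.76260648]
 [  0.         377.93627524 190.23065387]
 [  0.           0.           1.        ]] [ 2.17526479 -2.14453767  0.15926697] [0.23245768 0.46015797 0.97540635]
wrist [[297.31863964   0.         259.94828177]
 [  0.         297.31863964 192.29593567]
 [  0.           0.           1.        ]] [-2.38853005  1.65615284  0.23354293] [-0.57357612 -0.03794158  0.389659  ]
```

Run:
```python
import cv2
for n in ["scene","top"]:
    i=cv2.imread(f"pics/{n}0.png"); cv2.imwrite(f"pics/{n}0b.png",cv2.resize(i,(800,600),interpolation=cv2.INTER_CUBIC))
```

```text
(no output)
```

View pics/scene0b.png

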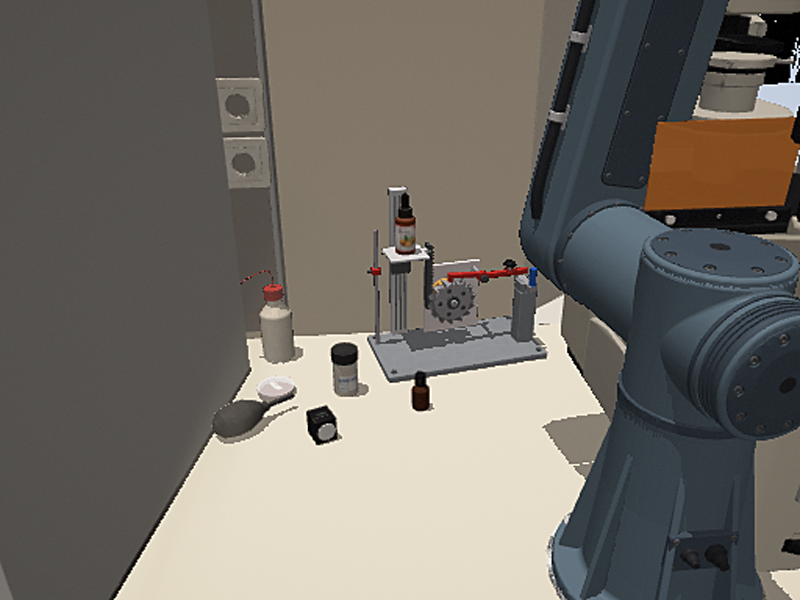

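View pics/top0b.png

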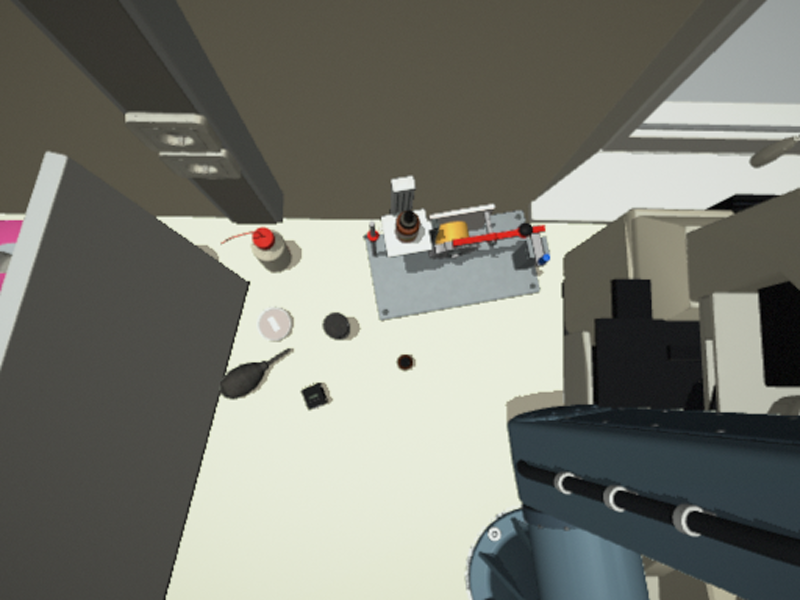

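View pics/wrist0.png

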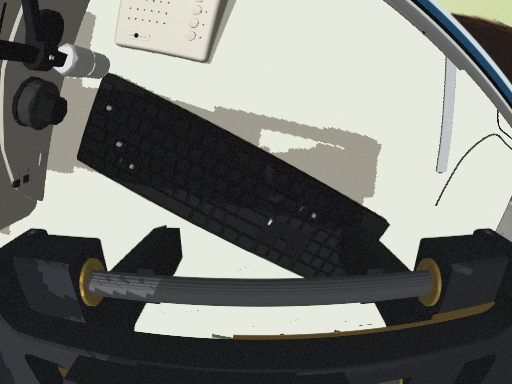

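The scene view shows the lift with its red pawl, screw (~510,265) and blue knob (~533,275). In the top view the knob is at (545,259) and the screw at (526,230). Next I'll zoom in and measure.

```bash
cat > h.py <<'E'
import numpy as np,cv2
def ray(c,uv):
    R=cv2.Rodrigues(np.array(c["rvec"]))[0];t=np.array(c["tvec"]).ravel()
    o=-R.T@t
    p=np.linalg.inv(c["K"])@[uv[0],uv[1],1.]
    d=R.T@p; return o,d/np.linalg.norm(d)
def onz(c,uv,z):
    o,d=ray(c,uv); return o+d*(z-o[2])/d[2]
def tri(rs):
    A=np.zeros((3,3));b=np.zeros(3)
    for o,d in rs:
        P=np.eye(3)-np.outer(d,d);A+=P;b+=P@o
    x=np.linalg.solve(A,b); return x,[np.linalg.norm((np.eye(3)-np.outer(d,d))@(x-o)) for o,d in rs]
def proj(c,X):
    return cv2.projectPoints(np.array(X,float).reshape(-1,1,3),np.array(c["rvec"]),np.array(c["tvec"]),c["K"],None)[0].reshape(-1,2)
E
python3 - <<'E'
import pickle,cv2,numpy as np
from h import *
d=pickle.load(open("c0.pkl","rb"))
s=d["scene"]["image"][:,:,::-1];t=d["top"]["image"][:,:,::-1]
cv2.imwrite("pics/s1.png",cv2.resize(s[110:250,225:360],None,fx=4.2,fy=4.2,interpolation=cv2.INTER_CUBIC))
cv2.imwrite("pics/t1.png",cv2.resize(t[105:215,225:360],None,fx=5.4,fy=5.4,interpolation=cv2.INTER_CUBIC))
for n in["scene","top"]:
    h=cv2.cvtColor(d[n]["image"],cv2.COLOR_RGB2HSV)
    for nm,m in[("blue",cv2.inRange(h,(105,170,80),(125,255,255))),("red",cv2.inRange(h,(0,180,80),(6,255,255))|cv2.inRange(h,(175,180,80),(180,255,255)))]:
        k,l,st,ce=cv2.connectedComponentsWithStats(m)
        for i in range(1,k):
            if st[i,4]>8: print(n,nm,st[i],ce[i])
    R=cv2.Rodrigues(d[n]["rvec"])[0];print(-R.T@d[n]["tvec"])
E
```

```text
scene blue [339 171   5  12  47] [340.70212766 176.57446809]
scene red [238 171   6   5  26] [240.46153846 173.15384615]
scene red [287 171  51   9 191] [312.86910995 174.56020942]
[-0.54638098  0.32969219  0.61508077]
top blue [345 163   7   5  20] [348.15 164.95]
top red [341 145   8   4  25] [344.04 146.36]
top red [162 146  13  13 130] [168.24615385 152.06923077]
top red [290 146  46  11 159] [311.3836478  151.66666667]
top red [235 148   7   6  20] [238.4  151.25]
[0.32436008 0.25310305 1.02368397]
```

View pics/s1.png

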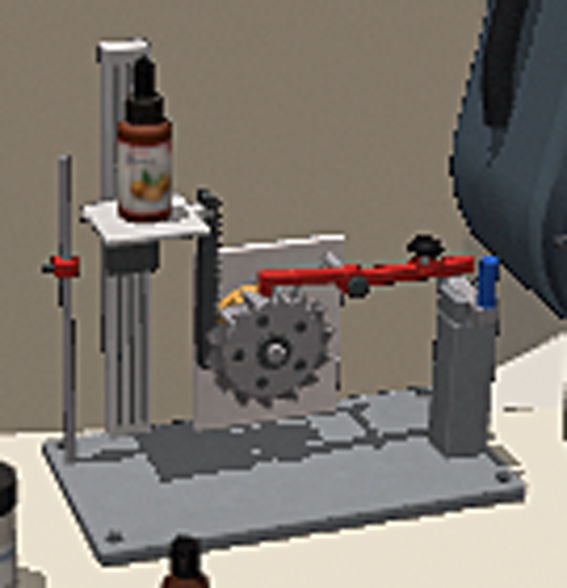

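View pics/t1.png

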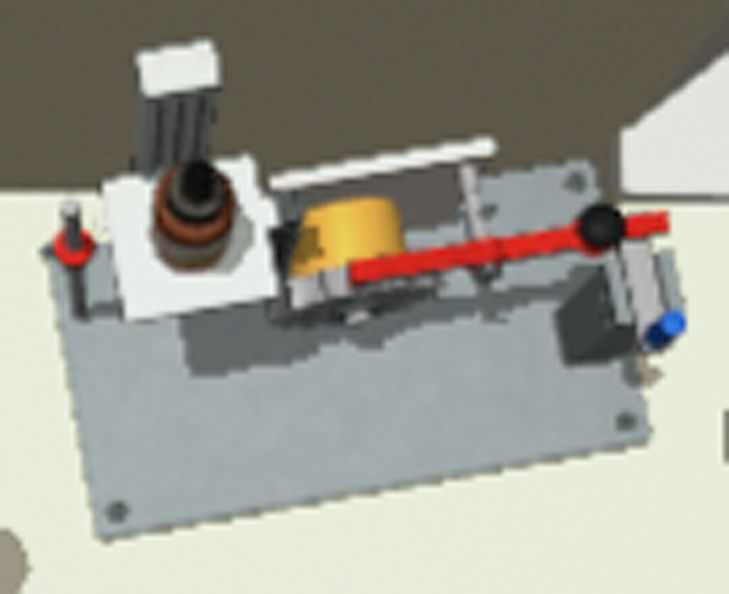

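Run:
```python
import pickle
from h import *
d=pickle.load(open("c0.pkl","rb"));S,T=d["scene"],d["top"]
s=lambda u,v:((u+.5)/4.2-.5+225,(v+.5)/4.2-.5+110)
t=lambda u,v:((u+.5)/5.4-.5+225,(v+.5)/5.4-.5+105)
np.set_printoptions(precision=4,suppress=True)
c=[onz(T,t(*p),.012) for p in[(100,541),(648,437),(590,162),(42,250)]]
cs=[onz(S,s(*p),.012) for p in[(103,560),(523,489)]]
print(np.array(c),np.array(cs))
print("edges",[np.linalg.norm(c[i]-c[(i+1)%4]) for i in range(4)])
ce=np.mean(c,0); v=c[0]-c[1]; yaw=np.arctan2(-v[0],v[1]); 
print("centre",ce,"yaw",np.degrees(yaw))
v=c[3]-c[0];print("yaw2",np.degrees(np.arctan2(v[1],v[0])))
for n,a,b in[("knobtop",(489,262),(676,322)),("screwtop",(427,240),(603,222)),("collar",(65,267),(75,247)),("keeperpost front",(0,0),(0,0))][:3]:
    print(n,tri([ray(S,s(*a)),ray(T,t(*b))]))
np.set_printoptions(precision=4)
ey=yaw;R=np.array([[np.cos(ey),-np.sin(ey)],[np.sin(ey),np.cos(ey)]])
for n,p,z in[("screw",(-.02,-.105),.15),("knob?",(-.06,-.125),.158),("rod",(0,.13),.1)]:
    print(n,ce[:2]+R@p)
kt=onz(T,t(676,322),.158);print("knob onz",kt,R.T@(kt[:2]-ce[:2]))
kt=onz(T,t(603,226),.151);print("screw onz",kt,R.T@(kt[:2]-ce[:2]))
for n,z in(("oil",.061),("can",.079)):
    pass
print("oil",onz(T,(405*.64,362*.64),.061),"can",onz(T,(337*.64,325*.64),.079),"wash",onz(T,(264*.64,238*.64),.16))
```

```text
[[ 0.4192  0.2615  0.012 ]
 [ 0.4758 -0.0132  0.012 ]
 [ 0.6176  0.0139  0.012 ]
 [ 0.5668  0.2932  0.012 ]] [[ 0.4104  0.2614  0.012 ]
 [ 0.4679 -0.0122  0.012 ]]
edges [np.float64(0.28043286846734755), np.float64(0.14441246990997927), np.float64(0.2839754297344987), np.float64(0.1509292734096796)]
centre [0.5199 0.1388 0.012 ] yaw 11.630209624685431
yaw2 12.15351146791049
knobtop (array([0.5053, 0.0112, 0.1546]), [np.float64(0.00011176595831147883), np.float64(0.00011176595831144873)])
screwtop (array([0.5498, 0.0407, 0.1522]), [np.float64(0.000935735075489607), np.float64(0.0009357350754896425)])
collar (array([0.5352, 0.2735, 0.1504]), [np.float64(0.00015974703506617803), np.float64(0.00015974703506606527)])
screw [0.5214 0.032 ]
knob? [0.4863 0.0043]
rod [0.4937 0.2662]
knob onz [0.5045 0.0121 0.158 ] [-0.0406 -0.1211]
screw onz [0.5485 0.0414 0.151 ] [ 0.0084 -0.1012]
oil [0.3468 0.2192 0.061 ] can [0.4039 0.3294 0.079 ] wash [0.5254 0.4348 0.16  ]
```

Run:
```python
import pickle,cv2
d=pickle.load(open("c0.pkl","rb"))
s=d["scene"]["image"][:,:,::-1];t=d["top"]["image"][:,:,::-1]
a=cv2.resize(s[150:186,232:282],None,fx=14,fy=14,interpolation=cv2.INTER_NEAREST)
b=cv2.resize(t[130:168,230:282],None,fx=14,fy=14,interpolation=cv2.INTER_NEAREST)
cv2.imwrite("pics/s2.png",a);cv2.imwrite("pics/t2.png",b)
```

```text
(no output)
```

View pics/s2.png

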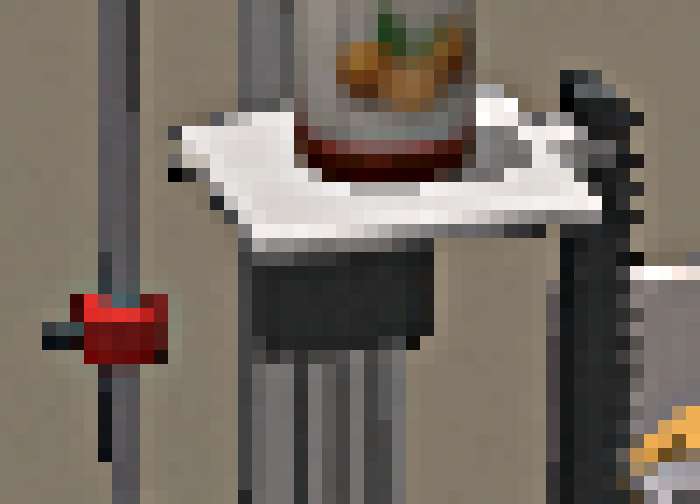

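View pics/t2.png

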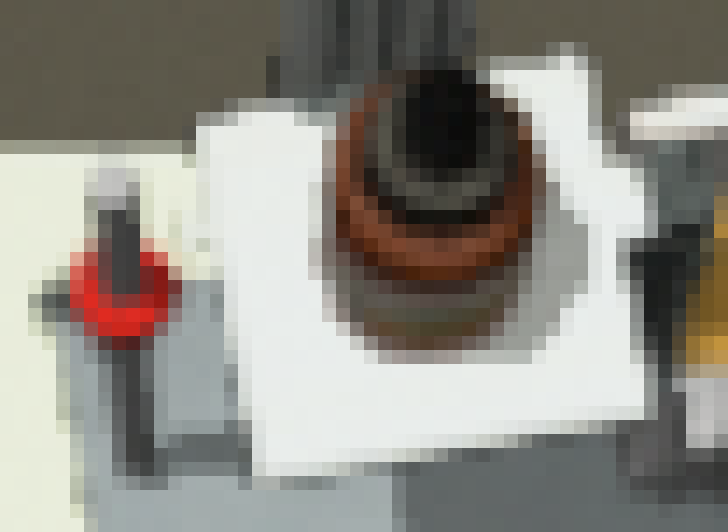

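Run:
```python
import pickle
from h import *
np.set_printoptions(precision=4,suppress=True)
d=pickle.load(open("c0.pkl","rb"));S,T=d["scene"],d["top"]
s=lambda u,v:(u/14-.5+232,v/14-.5+150)
t=lambda u,v:(u/14-.5+230,v/14-.5+130)
for n,a,b in[("FL",(246,236),(258,472)),("BL",(180,126),(203,120)),("FR",(602,208),(646,415)),("collarc",(119,333),(126,291)),("collarpt",(42,336),(35,300))]:
    print(n,tri([ray(S,s(*a)),ray(T,t(*b))]))
```

```text
FL (array([0.4977, 0.2516, 0.1842]), [np.float64(0.000919735190436903), np.float64(0.0009197351904368778)])
BL (array([0.5562, 0.2604, 0.183 ]), [np.float64(4.92377738181482e-05), np.float64(4.9237773818097615e-05)])
FR (array([0.5083, 0.1871, 0.1825]), [np.float64(0.0007265460000699059), np.float64(0.0007265460000698843)])
collarc (array([0.5354, 0.2736, 0.15  ]), [np.float64(0.0002993403979017053), np.float64(0.00029934039790179066)])
collarpt (array([0.5334, 0.2885, 0.151 ]), [np.float64(5.942091255015366e-05), np.float64(5.942091254998635e-05)])
```

Stage top triangulates to 183 mm (true 185), and the collar to about 150 mm. The required drop is therefore about 33 mm, close to the midpoint between 2 and 3 teeth, so I'll refine it later. First I'll raise the tool and check for obstacles.

arm_command:
  increments:
    - [[0,0,0,0,0,-0.04,1],[0,0,0,0,0,-0.04,1],[0,0,0,0,0,-0.04,1],[0,0,0,0,0,-0.04,1],[0,0,0,0,0,-0.04,1]]

```text
time_s: 0.57
eef_pos: [0.2006, -0.5339, 0.4413]
tcp_rot: [-0.011, 0.822, -0.57, -0.01]
wrist_force: [-0.3, -1.3, -1.0]
grip_width: 0.0883
```

Run:
```python
from plant import *
from h import *
import pickle
s=observe();print(s['eef_pos'],s['wrist_force'])
c=camera("wrist");cv2.imwrite("pics/w1.png",c["image"][:,:,::-1]);pickle.dump(c,open("w1.pkl","wb"))
T=pickle.load(open("c0.pkl","rb"))["top"]
for p in[(300,220),(365,220),(525,212),(560,225),(565,255),(563,330),(630,212)]: print(p,onz(T,(p[0]*.64,p[1]*.64),0),onz(T,(p[0]*.64,p[1]*.64),0.2))
```

```text
[ 0.20059738 -0.5338897   0.44126136] [-0.34800092 -1.31491441 -1.02119732]
(300, 220) [0.59638324 0.40617546 0.        ] [0.54323731 0.37626928 0.2       ]
(365, 220) [0.59839537 0.29087271 0.        ] [0.54485633 0.28349355 0.2       ]
(525, 212) [0.61808464 0.0050344  0.        ] [0.56069885 0.05350027 0.2       ]
(560, 225) [ 0.5953019  -0.05731848  0.        ] [0.54236724 0.00332944 0.2       ]
(565, 255) [ 0.5408468  -0.06491109  0.        ] [ 0.49855118 -0.00277978  0.2       ]
(563, 330) [ 0.40748734 -0.05803656  0.        ] [0.39124653 0.00275166 0.2       ]
(630, 212) [ 0.62142879 -0.18412514  0.        ] [ 0.56338965 -0.09870265  0.2       ]
```

View pics/w1.png

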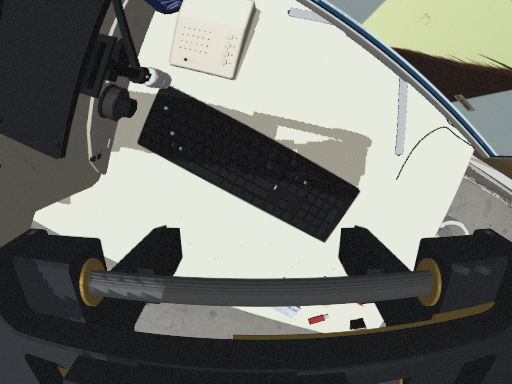

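Run:
```python
from plant import *
import cv2
c=camera("top");cv2.imwrite("pics/t3.png",cv2.resize(c["image"][90:384,330:512,::-1],None,fx=2,fy=2,interpolation=cv2.INTER_CUBIC))
c=camera("scene");cv2.imwrite("pics/s3.png",cv2.resize(c["image"][:,256:,::-1],None,fx=1.5,fy=1.5,interpolation=cv2.INTER_CUBIC))
from h import *
for p in[(330,333),(365,331)]: print(onz(c,(p[0]*.64,p[1]*.64),0))
```

```text
[0.60166925 0.3567793  0.        ]
[6.02830839e-01 2.91730372e-01 1.11022302e-16]
```

View pics/t3.png

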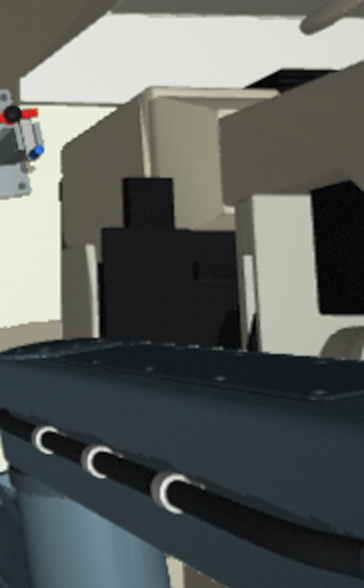

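View pics/s3.png

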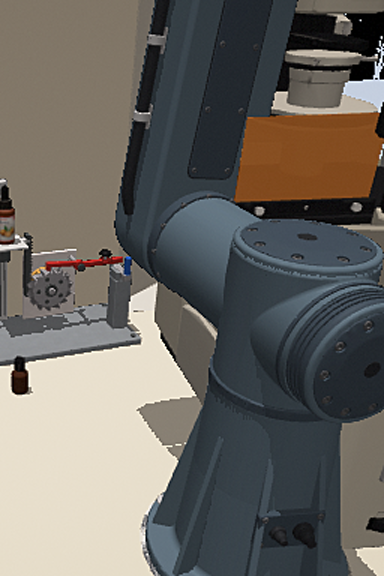

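arm_command:
  increments:
    - [[0,0,0,0,0,-0.04,1],[0,0,0,0,0,-0.04,1],[0,0,0,0,0,-0.04,1],[0,0,0,0,0,-0.04,1],[0,0,0,0,0,0,1]]

```text
time_s: 1.13
eef_pos: [0.2011, -0.5371, 0.5913]
tcp_rot: [-0.018, 0.821, -0.57, -0.017]
wrist_force: [0.3, -0.6, 1.8]
grip_width: 0.0882
```

```bash
cat >> h.py <<'E'
def fray(c,uv):
    R=cv2.Rodrigues(np.array(c["rvec"]))[0];t=np.array(c["tvec"]).ravel();K=c["K"]
    x=(uv[0]-K[0,2])/K[0,0];y=(uv[1]-K[1,2])/K[1,1];r=np.hypot(x,y)+1e-9
    d=R.T@np.array([np.sin(r)*x/r,np.sin(r)*y/r,np.cos(r)]); return -R.T@t,d
E
python3 - <<'E'
from plant import *
from h import *
import pickle
s=observe();print(s['eef_pos'],s['wrist_force'],s['joint_pos'])
c=camera("wrist");cv2.imwrite("pics/w2.png",c["image"][:,:,::-1]);pickle.dump(c,open("w2.pkl","wb"))
o,d=fray(c,(256,192));print(o,d); print(fray(c,(256,0))[1],fray(c,(0,192))[1])
E
```

```text
[ 0.20106106 -0.5370804   0.59134673] [ 0.32450485 -0.61767493  1.83342514] [-1.41940252e+00  1.73768137e-01  9.47747739e-01 -1.48280025e-04
  2.07027597e+00 -2.06316927e-01]
[ 0.26752499 -0.51908261  0.72675233] [-0.26757347 -0.03439414 -0.9629234 ]
[ 0.32674593  0.18511766 -0.92680556] [-0.43700437  0.68758411 -0.57987523]
```

View pics/w2.png

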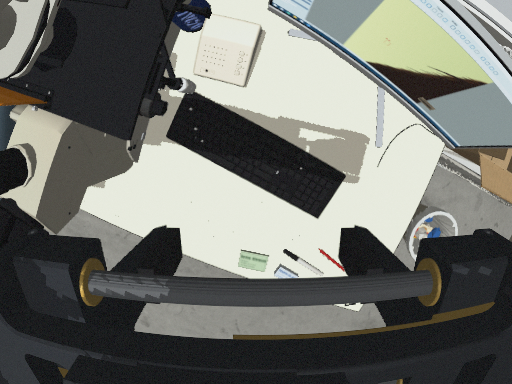

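Run:
```python
from h import *
import pickle
a=pickle.load(open("w1.pkl","rb"));b=pickle.load(open("w2.pkl","rb"))
print(tri([fray(a,(65,156)),fray(b,(132,138))]))
print(tri([fray(a,(138,143)),fray(b,(167,135))]), tri([fray(a,(358,193)),fray(b,(344,175))]))
T=pickle.load(open("c0.pkl","rb"))["top"]
o,d=fray(b,(132,138))
for z in (.3,.35,.4,.45,.5): print(o+d*(z-o[2])/d[2])
```

```text
(array([ 0.16960819, -0.34109712,  0.33928885]), [np.float64(0.000661530471985687), np.float64(0.0006615304719856356)])
(array([ 0.131076  , -0.29397304,  0.04105298]), [np.float64(0.0017255992987045793), np.float64(0.0017255992987046302)]) (array([ 0.19434049, -0.71464116,  0.0726009 ]), [np.float64(0.0020678715139457312), np.float64(0.0020678715139457473)])
[ 0.16029792 -0.32266375  0.3       ]
[ 0.17286107 -0.34567697  0.35      ]
[ 0.18542422 -0.36869018  0.4       ]
[ 0.19798737 -0.3917034   0.45      ]
[ 0.21055052 -0.41471661  0.5       ]
```

Run:
```python
from h import *
import pickle
S=pickle.load(open("c0.pkl","rb"))["scene"]
for p in[(720,118),(720,60),(740,15),(680,130),(745,45)]:
    o,d=ray(S,(p[0]*.64,p[1]*.64))
    for y in(-.1,-.3,-.4): print(p,o+d*(y-o[1])/d[1])
```

```text
(720, 118) [ 0.21419248 -0.1         0.45610347]
(720, 118) [ 0.56820099 -0.3         0.38210758]
(720, 118) [ 0.74520525 -0.4         0.34510963]
(720, 60) [ 0.23739558 -0.1         0.51497495]
(720, 60) [ 0.60220396 -0.3         0.46838075]
(720, 60) [ 0.78460816 -0.4         0.44508365]
(740, 15) [ 0.21424592 -0.1         0.56259875]
(740, 15) [ 0.5682793  -0.3         0.53817103]
(740, 15) [ 0.745296   -0.4         0.52595716]
(680, 130) [ 0.30141176 -0.1         0.42436466]
(680, 130) [ 0.69601645 -0.3         0.33559595]
(680, 130) [ 0.89331879 -0.4         0.29121159]
(745, 45) [ 0.19334096 -0.1         0.53498919]
(745, 45) [ 0.53764415 -0.3         0.49771061]
(745, 45) [ 0.70979575 -0.4         0.47907132]
```

arm_command:
  increments:
    - [[0,0,0,0,0,-0.04,1],[0,0,0,0,0,-0.04,1],[0,0,-4,-0.003,-0.0395,0,1],[0,0,-4,-0.003,-0.0395,0,1],[0,0,-4,-0.003,-0.0395,0,1]]

```text
time_s: 1.6
eef_pos: [0.3029, -0.4901, 0.6459]
tcp_rot: [-0.04, 0.874, -0.484, -0.032]
wrist_force: [0.1, 0.1, 0.3]
grip_width: 0.0884
```

```bash
cat > st.py <<'E'
from plant import *
from h import *
import pickle,sys
from scipy.spatial.transform import Rotation as Ro
def show(tag=None):
    s=observe();q=s['tcp_rot'];R=Ro.from_quat([q[1],q[2],q[3],q[0]]).as_matrix()
    print("t",s['time_s'],"p",s['eef_pos'].round(4),"yaw",np.degrees(np.arctan2(R[1,0],R[0,0])).round(2),"z",R[:,2].round(4),"F",s['wrist_force'].round(2),"g",round(s['grip_width'],4),"az",np.degrees(np.arctan2(s['eef_pos'][1],s['eef_pos'][0])).round(1))
    return s,R
def wrist(tag):
    c=camera("wrist");cv2.imwrite(f"pics/{tag}.png",c["image"][:,:,::-1]);pickle.dump(c,open(f"{tag}.pkl","wb"));return c
E
python3 -c "
from st import *
show();wrist('w3')"
```

```text
t 1.6 p [ 0.3029 -0.4901  0.6459] yaw -57.87 z [-0.0174  0.1009 -0.9947] F [0.14 0.11 0.34] g 0.0884 az -58.3
```

View pics/w3.png

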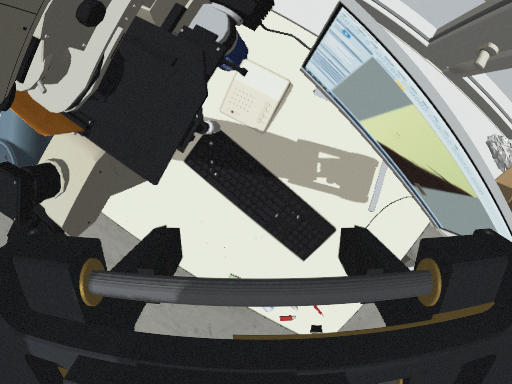

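Run:
```python
from h import *
import pickle
a=pickle.load(open("w2.pkl","rb"));b=pickle.load(open("w3.pkl","rb"))
print(tri([fray(a,(48,99)),fray(b,(85,127))]))
print(tri([fray(a,(132,138)),fray(b,(155,184))]))
print(tri([fray(a,(50,30)),fray(b,(128,22))]))
```

```text
(array([ 0.1828946 , -0.16719182,  0.34529068]), [np.float64(0.0021942103016311856), np.float64(0.0021942103016311405)])
(array([ 0.1671465 , -0.33639999,  0.33636507]), [np.float64(0.003353127251741259), np.float64(0.003353127251741268)])
(array([ 0.33458002, -0.14806653,  0.35519022]), [np.float64(0.04278364385947647), np.float64(0.042783643859476514)])
```

```bash
cat >> st.py <<'E'
def corr(R,yaw):
    a=np.radians(yaw);Rt=np.array([[np.cos(a),np.sin(a),0],[np.sin(a),-np.cos(a),0],[0,0,-1]])
    return np.degrees(Ro.from_matrix(R.T@Rt).as_rotvec()).round(2)
def go(target,yaw=11.9):
    s,R=show();print("rotvec",corr(R,yaw),"shift",(R.T@(np.array(target)-s['eef_pos'])).round(4))
E
python3 -c "
from st import *
go([.505,.0115,.6],-57.9)"
```

```text
t 1.65 p [ 0.3085 -0.4859  0.6462] yaw -57.13 z [-0.0156  0.1023 -0.9946] F [1.27 1.24 0.67] g 0.088 az -57.6
rotvec [-2.39  5.44  0.65] shift [-0.3054 -0.4313  0.0938]
```

arm_command:
  increments:
    - [[-0.5,1.2,-4,-0.004,-0.0395,0.003,1],[-0.5,1.2,-4,-0.004,-0.0395,0.003,1],[-0.5,1.2,-4,-0.004,-0.0395,0.003,1],[-0.5,1.2,-4,-0.004,-0.0395,0.003,1],[-0.5,1.2,-4,-0.004,-0.0395,0.003,1]]

```text
time_s: 2.07
eef_pos: [0.4445, -0.3465, 0.6196]
tcp_rot: [-0.01, 0.948, -0.317, 0.002]
wrist_force: [0.7, -0.5, -0.0]
grip_width: 0.0882
```

```bash
python3 -c "
from st import *
go([.505,.0115,.6]);wrist('w4')"
```

```text
t 2.0667 p [ 0.4445 -0.3465  0.6196] yaw -36.95 z [ 0.0096  0.0173 -0.9998] F [ 0.67 -0.47 -0.04] g 0.0882 az -37.9
rotvec [ -1.12  -0.33 -48.85] shift [-0.1669 -0.322   0.0264]
```

View pics/w4.png

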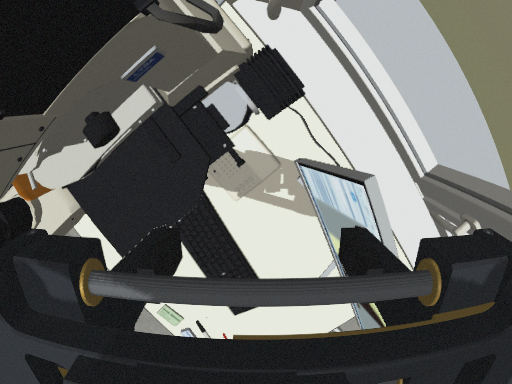

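arm_command:
  increments:
    - [[-0.2,0,-4.5,-0.004,-0.0395,-0.006,1],[-0.2,0,-4.5,-0.004,-0.0395,-0.006,1],[-0.2,0,-4.5,-0.004,-0.0395,-0.006,1],[-0.2,0,-4.5,-0.004,-0.0395,-0.002,1],[-0.2,0,-4.5,-0.004,-0.0395,0,1]]

```text
time_s: 2.53
eef_pos: [0.5188, -0.16, 0.6269]
tcp_rot: [-0.008, 0.993, -0.115, -0.009]
wrist_force: [1.2, -0.9, -0.5]
grip_width: 0.0879
```

```bash
python3 -c "
from st import *
go([.505,.0115,.6]);wrist('w5')"
```

```text
t 2.5333 p [ 0.5188 -0.16    0.6269] yaw -13.21 z [-0.0161  0.0175 -0.9997] F [ 1.22 -0.86 -0.54] g 0.0879 az -17.1
rotvec [ -1.     0.94 -25.11] shift [-0.0521 -0.1634  0.0301]
```

View pics/w5.png

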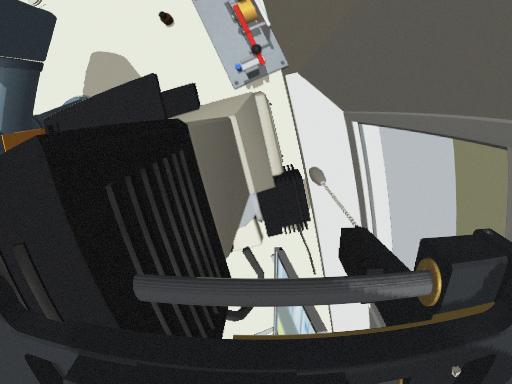

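arm_command:
  increments:
    - [[-0.2,0.2,-5,-0.01,-0.033,0,1],[-0.2,0.2,-5,-0.01,-0.033,0,1],[-0.2,0.2,-5,-0.01,-0.033,0,1],[-0.2,0.2,-5,-0.01,-0.033,0,1],[-0.2,0.2,-5,-0.01,-0.033,0,1]]

```text
time_s: 3.0
eef_pos: [0.4783, 0.0143, 0.6144]
tcp_rot: [-0.006, 0.993, 0.115, -0.01]
wrist_force: [1.0, -0.1, 0.5]
grip_width: 0.0882
```

```bash
python3 -c "
from st import *
go([.505,.0115,.6]);wrist('w6')"
```

```text
t 3.0 p [0.4783 0.0143 0.6144] yaw 13.24 z [-0.0214  0.0101 -0.9997] F [ 1.04 -0.08  0.5 ] g 0.0882 az 1.7
rotvec [-0.83  1.07  1.34] shift [0.0256 0.0091 0.0138]
```

View pics/w6.png

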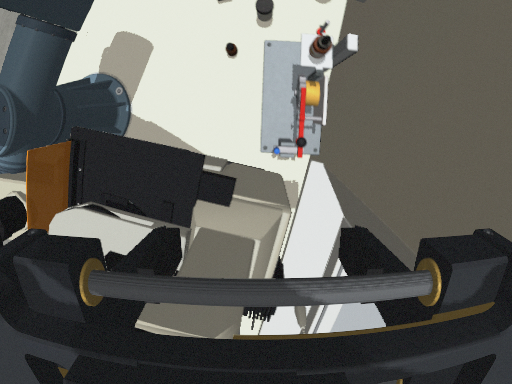

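Run:
```python
from h import *
import pickle
np.set_printoptions(precision=3,suppress=True)
a=pickle.load(open("w5.pkl","rb"));b=pickle.load(open("w6.pkl","rb"));T=pickle.load(open("c0.pkl","rb"))["top"]
for n,p,q in[("c1",(286,74),(316,163)),("c2",(345,113),(345,222)),("knob",(239,67),(277,151)),("screw",(256,50),(301,142)),("baseRR",(287,68),(320,155)),("machine corner",(265,93),(290,180)),("blackbox tip",(199,88),(235,180)),("slottedbox tip",(155,74),(204,155))]:
    print(n,tri([fray(a,p),fray(b,q)]))
print(tri([fray(b,(277,151)),ray(T,(348.5,164.5))]))
print(tri([fray(b,(301,141)),ray(T,(225+603/5.4-.5,105+222/5.4-.5))]))
for p in [(345,10),(320,160),(315,165),(322,155)]:
    o,d=fray(b,p);print(p,o+d*(0-o[2])/d[2])
# nadir & up of verticals
```

```text
c1 (array([ 0.611, -0.006,  0.029]), [np.float64(0.0040141144874702534), np.float64(0.004014114487470208)])
c2 (array([ 0.726, -0.13 ,  0.052]), [np.float64(0.000713299708376849), np.float64(0.0007132997083765675)])
knob (array([0.506, 0.015, 0.147]), [np.float64(0.0003524289465272248), np.float64(0.00035242894652759204)])
screw (array([0.549, 0.044, 0.141]), [np.float64(0.0007040773044137901), np.float64(0.000704077304413547)])
baseRR (array([ 0.621,  0.013, -0.   ]), [np.float64(0.005044538358633836), np.float64(0.0050445383586336795)])
machine corner (array([ 0.549, -0.047,  0.109]), [np.float64(0.003253509110002084), np.float64(0.0032535091100021115)])
blackbox tip (array([ 0.443, -0.028,  0.296]), [np.float64(0.0013100590853611432), np.float64(0.001310059085361246)])
slottedbox tip (array([0.393, 0.007, 0.338]), [np.float64(0.00013810395892172934), np.float64(0.00013810395892162227)])
(array([0.504, 0.015, 0.158]), [np.float64(0.0004648251676104977), np.float64(0.0004648251676105696)])
(array([0.544, 0.048, 0.177]), [np.float64(2.8453531737109856e-05), np.float64(2.845353173691592e-05)])
(345, 10) [0.6   0.408 0.   ]
(320, 160) [0.629 0.002 0.   ]
(315, 165) [ 0.62  -0.014  0.   ]
(322, 155) [0.63  0.016 0.   ]
```

Run:
```python
import pickle,cv2
a=pickle.load(open("w5.pkl","rb"))["image"][:,:,::-1];b=pickle.load(open("w6.pkl","rb"))["image"][:,:,::-1];T=pickle.load(open("c0.pkl","rb"))["top"]["image"][:,:,::-1]
cv2.imwrite("pics/a.png",cv2.resize(a[40:240,130:330],None,fx=3,fy=3,interpolation=cv2.INTER_CUBIC))
cv2.imwrite("pics/b.png",cv2.resize(b[110:310,170:370],None,fx=3,fy=3,interpolation=cv2.INTER_CUBIC))
cv2.imwrite("pics/c.png",cv2.resize(T[120:270,320:470],None,fx=4,fy=4,interpolation=cv2.INTER_CUBIC))
```

```text
(no output)
```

View pics/a.png

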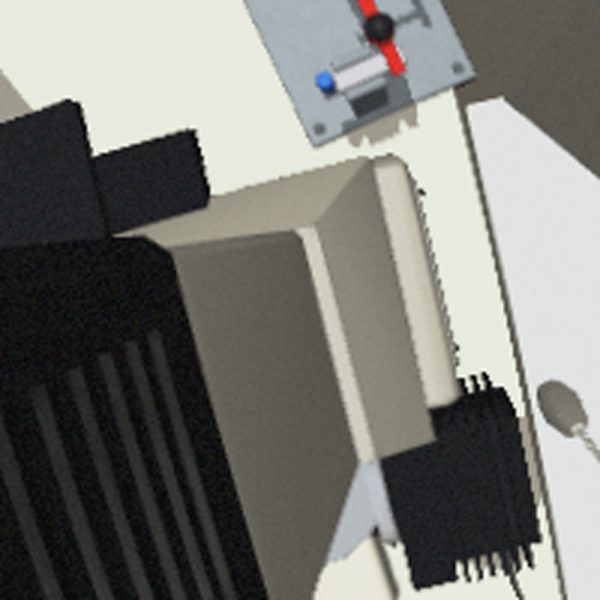

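View pics/b.png

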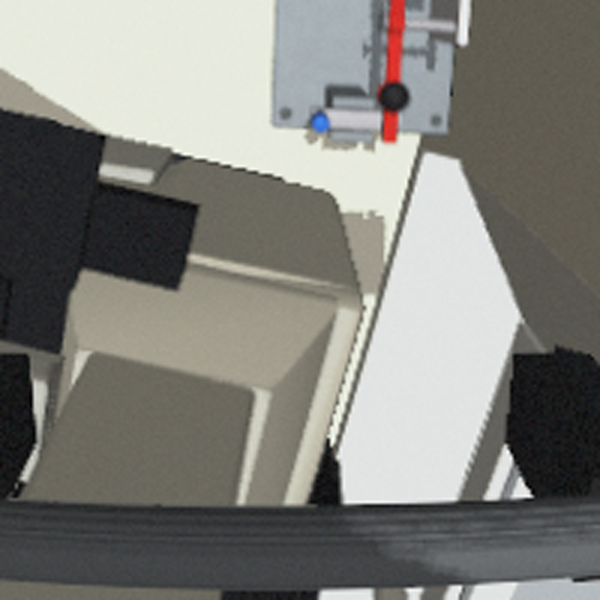

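View pics/c.png

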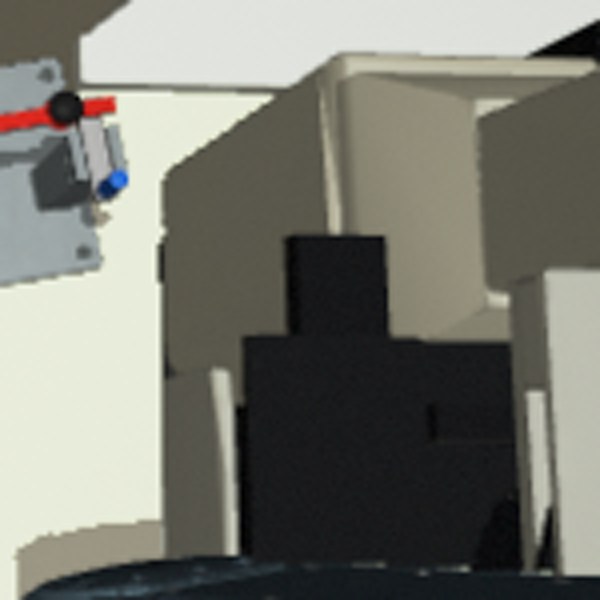

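Run:
```python
from h import *
import pickle
np.set_printoptions(precision=3,suppress=True)
a=pickle.load(open("w5.pkl","rb"));b=pickle.load(open("w6.pkl","rb"));T=pickle.load(open("c0.pkl","rb"))["top"]
A=lambda u,v:fray(a,((u+.5)/3-.5+130,(v+.5)/3-.5+40))
B=lambda u,v:fray(b,((u+.5)/3-.5+170,(v+.5)/3-.5+110))
C=lambda u,v:ray(T,((u+.5)/4-.5+320,(v+.5)/4-.5+120))
print("rim rear-left",tri([A(390,160),B(358,296),C(335,62)]),tri([B(358,296),C(335,62)]))
print("rim left mid",tri([B(192,262),C(330,235)]),"bb",tri([A(205,205),B(198,205),C(290,238)]),tri([A(195,130),B(198,205)]))
print("bottom left rear",tri([A(375,160),B(335,192)]))
print("blackbox far-left corner top", tri([A(78,100),B(103,135),C(245,338)]))
print("bb tip top-left",tri([B(198,205),C(288,238)]),"bb tip right",tri([A(205,200),B(180,288),C(385,238)]))
```

```text
rim rear-left (array([ 0.536, -0.058,  0.293]), [np.float64(0.002058179726218366), np.float64(0.0027771785252288764), np.float64(0.0017307736354993458)]) (array([ 0.533, -0.05 ,  0.312]), [np.float64(0.0013239953544934924), np.float64(0.0013239953544934937)])
rim left mid (array([ 0.447, -0.052,  0.302]), [np.float64(0.0025780866944678186), np.float64(0.002578086694467764)]) bb (array([ 0.441, -0.044,  0.27 ]), [np.float64(0.01695823926955835), np.float64(0.011751576149641759), np.float64(0.01100271082085904)]) (array([ 0.443, -0.021,  0.315]), [np.float64(8.467901661035713e-05), np.float64(8.467901661039154e-05)])
bottom left rear (array([ 0.527, -0.041,  0.095]), [np.float64(0.003934073467531457), np.float64(0.003934073467531384)])
blackbox far-left corner top (array([0.394, 0.008, 0.339]), [np.float64(0.0008999375653109707), np.float64(0.0004856982191678346), np.float64(0.0005973002944311685)])
bb tip top-left (array([ 0.443, -0.019,  0.324]), [np.float64(0.000983341439815002), np.float64(0.000983341439815019)]) bb tip right (array([ 0.443, -0.06 ,  0.335]), [np.float64(0.001269001899554932), np.float64(0.001209593089790194), np.float64(0.0024673104594988677)])
```

arm_command:
  increments:
    - [[0,0,-7.1,0,0,0,0],[0,0,-7.1,0,0,0,0],[0,0,-7.1,0,0,0,0],[0,0,-7.1,0,0,0,0],[0,0,-7.1,0,0,0,0]]
  grip_force: 20

```text
time_s: 3.47
eef_pos: [0.4739, 0.0211, 0.6075]
tcp_rot: [-0.013, 0.909, 0.416, -0.011]
wrist_force: [-1.0, -0.2, 0.2]
grip_width: 0.057
```

arm_command:
  increments:
    - [[0,0,-7.1,0,0,0,0],[0,0,-7.1,0,0,0,0],[0,0,-7.1,0,0,0,0],[0,0,-7.1,0,0,0,0],[0,0,-7.1,0,0,0,0]]

```text
time_s: 3.88
eef_pos: [0.4746, 0.0178, 0.5962]
tcp_rot: [-0.023, 0.738, 0.675, -0.012]
wrist_force: [-0.9, 0.2, 0.2]
grip_width: 0.0236
```

```bash
cat >> st.py <<'E'
LY=np.radians(11.9); XL=np.array([np.cos(LY),np.sin(LY),0]);YL=np.array([-np.sin(LY),np.cos(LY),0]);ZL=np.array([0,0,1.])
KNOB=np.array([.505,.013,.157]); SCREW=np.array([.549,.042,.15])
def Rtool(tau):
    t=np.radians(tau);z=-np.cos(t)*ZL-np.sin(t)*YL;x=np.cos(t)*YL-np.sin(t)*ZL
    return np.column_stack([x,np.cross(z,x),z])
def tip(ref,dx,dy,z,tau):
    """target for tip centre at ref + lift dx,dy, absolute z"""
    R=Rtool(tau);T=np.array([ref[0],ref[1],0])+dx*XL+dy*YL;T[2]=z
    TCP=T-.011*R[:,2]
    s,Rm=show();rv=np.degrees(Ro.from_matrix(Rm.T@R).as_rotvec())
    print("tip now rel ref (lift)",[(np.dot(s['eef_pos']+.011*Rm[:,2]-np.array([ref[0],ref[1],0]),a)).round(4) for a in(XL,YL,ZL)])
    print("rotvec",rv.round(2),"shift now-axes",(Rm.T@(TCP-s['eef_pos'])).round(4),"shift in target axes",(R.T@(TCP-s['eef_pos'])).round(4))
E
python3 -c "
from st import *
tip(KNOB,.02,.008,.3,25)"
```

```text
t 3.8833 p [0.4746 0.0178 0.5962] yaw 84.87 z [-0.0488  0.0178 -0.9986] F [-0.9   0.22  0.24] g 0.0236 az 2.1
tip now rel ref (lift) [np.float64(-0.0293), np.float64(0.0113), np.float64(0.5852)]
rotvec [ -6.42 -26.   -16.15] shift now-axes [0.012  0.0605 0.2837] shift in target axes [0.1225 0.0488 0.2587]
```

arm_command:
  increments:
    - [[-1.3,-5.3,-3.3,0,0.01,0.02,0],[-1.3,-5.3,-3.3,0,0.01,0.02,0],[-1.3,-5.3,-3.3,0.003,0.01,0.02,0],[-1.3,-5.3,-3.3,0.006,0.01,0.02,0],[-1.3,-5.3,-3.3,0.008,0.01,0.02,0]]

```text
time_s: 4.3
eef_pos: [0.5245, 0.0104, 0.4847]
tcp_rot: [0.177, 0.607, 0.761, -0.146]
wrist_force: [0.4, -0.7, -0.3]
grip_width: 0.0005
```

```bash
python3 -c "
from st import *
tip(KNOB,.02,.008,.25,25)
for n in('top','scene'):
    c=camera(n);cv2.imwrite('pics/%s7.png'%n,c['image'][:,:,::-1])"
```

```text
t 4.3 p [0.5245 0.0104 0.4847] yaw 102.91 z [ 0.0913 -0.4373 -0.8947] F [ 0.45 -0.74 -0.25] g 0.0005 az 1.1
tip now rel ref (lift) [np.float64(0.0185), np.float64(-0.0115), np.float64(0.4748)]
rotvec [-0.06  1.53  0.9 ] shift now-axes [0.1175 0.0035 0.1925] shift in target axes [0.1124 0.0015 0.1956]
```

View pics/top7.png

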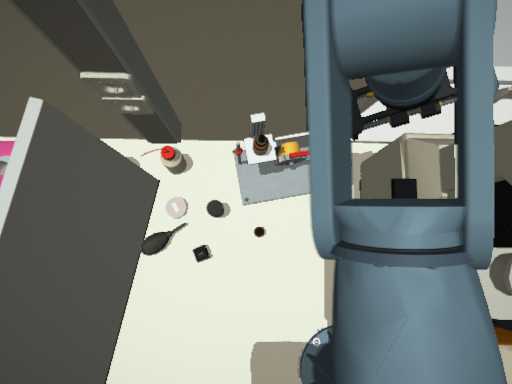

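View pics/scene7.png

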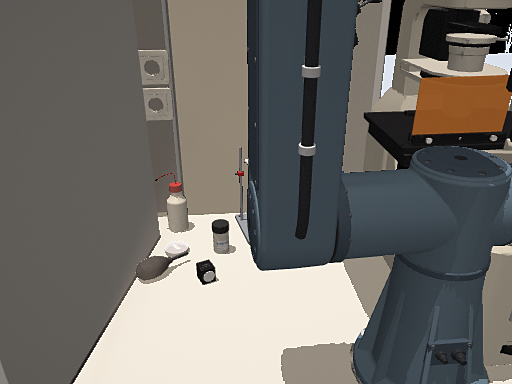

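arm_command:
  increments:
    - [[0,0.3,0.2,0.021,0.0005,0.035,0],[0,0.3,0.2,0.021,0.0005,0.035,0],[0,0.3,0.2,0.021,0.0005,0.035,0],[0,0.3,0.2,0.021,0.0005,0.035,0],[0,0.3,0.1,0.021,0.0005,0.035,0]]

```text
time_s: 4.82
eef_pos: [0.5218, 0.0292, 0.2891]
tcp_rot: [0.163, 0.624, 0.753, -0.131]
wrist_force: [0.4, -0.1, -0.4]
grip_width: 0.0002
```

```bash
python3 -c "
from st import *
tip(KNOB,.02,.008,.17,25);wrist('w8')
c=camera('top');cv2.imwrite('pics/top8.png',c['image'][:,:,::-1])"
```

```text
t 4.8167 p [0.5218 0.0292 0.2891] yaw 100.66 z [ 0.0824 -0.3998 -0.9129] F [ 0.43 -0.14 -0.44] g 0.0002 az 3.2
tip now rel ref (lift) [np.float64(0.0198), np.float64(0.0079), np.float64(0.2791)]
rotvec [-0.11 -0.91 -1.13] shift now-axes [ 0.0447 -0.0005  0.0995] shift in target axes [0.0463 0.0002 0.0988]
```

View pics/w8.png

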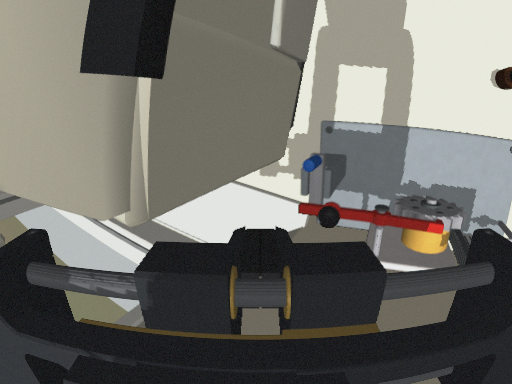

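View pics/top8.png

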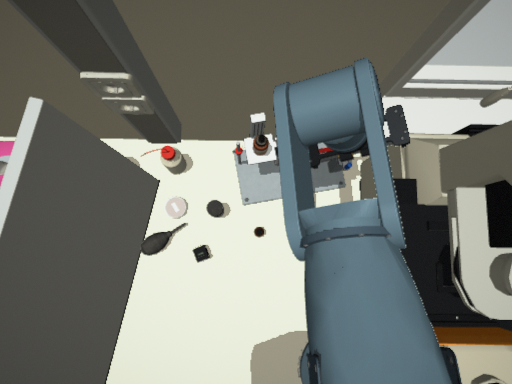

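Run:
```python
from st import *
c=pickle.load(open("w8.pkl","rb"));b=pickle.load(open("w6.pkl","rb"));T=pickle.load(open("c0.pkl","rb"))["top"]
o,d=fray(c,(316,160));print("cam",o,"knob@.157",o+d*(.157-o[2])/d[2])
print(tri([fray(c,(316,160)),ray(T,(349.7,164.3))]))
o,d=fray(c,(329,214))
for z in(.145,.151,.157):print("screw",z,o+d*(z-o[2])/d[2])
print(tri([fray(c,(329,213)),ray(T,(225+603/5.4-.5,105+222/5.4-.5))]))
i=c["image"][120:280,270:470,::-1];cv2.imwrite("pics/w8z.png",cv2.resize(i,None,fx=4,fy=4,interpolation=cv2.INTER_CUBIC)[:600,:800])
print(tri([fray(c,(302,66)),fray(b,(290,209))]))
```

```text
cam [0.44024974 0.06984238 0.41176266] knob@.157 [0.49649841 0.02022618 0.157     ]
(array([0.48402625, 0.03435248, 0.23401078]), [np.float64(0.004475425341518763), np.float64(0.004475425341518831)])
screw 0.145 [0.54648867 0.04271353 0.145     ]
screw 0.151 [0.54409916 0.04332371 0.151     ]
screw 0.157 [0.54170964 0.04393389 0.157     ]
(array([0.55339958, 0.03897369, 0.13105851]), [np.float64(0.002959847388866061), np.float64(0.002959847388865975)])
(array([0.46721846, 0.11550142, 0.70858798]), [np.float64(0.04432677881019842), np.float64(0.04432677881019846)])
```

View pics/w8z.png

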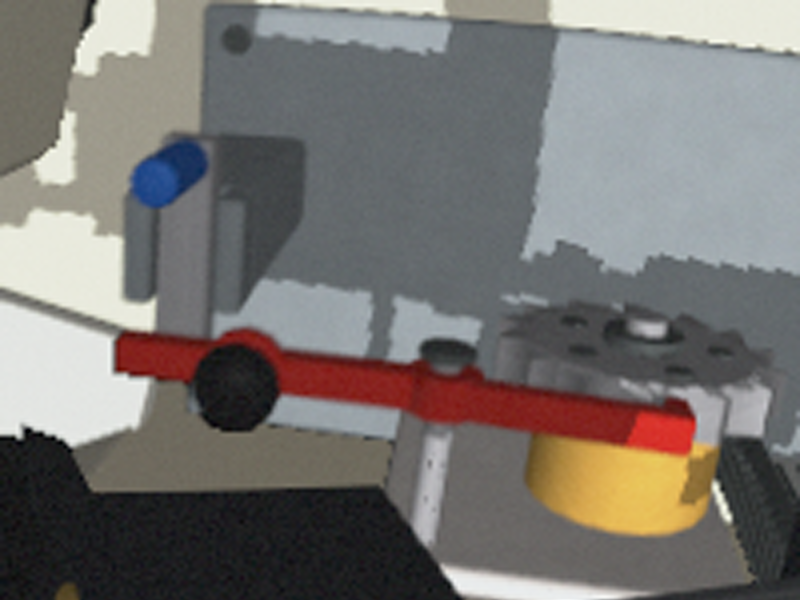

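Run:
```python
from st import *
c=pickle.load(open("w8.pkl","rb"));T=pickle.load(open("c0.pkl","rb"))["top"]
f=lambda u,v:fray(c,((u+.5)/4-.5+270,(v+.5)/4-.5+120))
o,d=f(153,187);print("knob@.158",o+d*(.158-o[2])/d[2], tri([(o,d),ray(T,(349.7,164.3))]))
o,d=f(236,390)
for z in(.145,.151,.157):print("screw",z,o+d*(z-o[2])/d[2])
print(tri([(o,d),ray(T,(225+603/5.4-.5,105+224/5.4-.5))]))
```

```text
knob@.158 [0.50392644 0.01449143 0.158     ] (array([0.49932843, 0.0185812 , 0.17898126]), [np.float64(0.0007836862680321625), np.float64(0.0007836862680322877)])
screw 0.145 [0.54969447 0.04319409 0.145     ]
screw 0.151 [0.54723285 0.04379346 0.151     ]
screw 0.157 [0.54477123 0.04439283 0.157     ]
(array([0.5486433 , 0.04265231, 0.15041867]), [np.float64(0.0015006920006161754), np.float64(0.001500692000616141)])
```

arm_command:
  increments:
    - [[0,-0.3,-0.3,0.013,0,0.029,0],[0,-0.3,-0.3,0.013,0,0.029,0],[0,-0.3,-0.3,0.013,0,0.025,0],[0,0,0,0.005,0,0.01,0],[0,0,0,0,0,0,0]]

```text
time_s: 5.33
eef_pos: [0.5254, 0.0258, 0.1924]
tcp_rot: [0.166, 0.622, 0.753, -0.137]
wrist_force: [-0.0, 0.5, 0.4]
grip_width: 0.0004
```

```bash
python3 -c "
from st import *
tip(KNOB,.02,.008,.141,25);wrist('w9')"
```

```text
t 5.3333 p [0.5254 0.0258 0.1924] yaw 100.87 z [ 0.0797 -0.414  -0.9068] F [-0.04  0.54  0.38] g 0.0004 az 2.8
tip now rel ref (lift) [np.float64(0.0225), np.float64(0.0037), np.float64(0.1824)]
rotvec [-0.42 -0.06 -0.93] shift now-axes [ 0.0214 -0.0027  0.0357] shift in target axes [ 0.0214 -0.0026  0.0357]
```

View pics/w9.png

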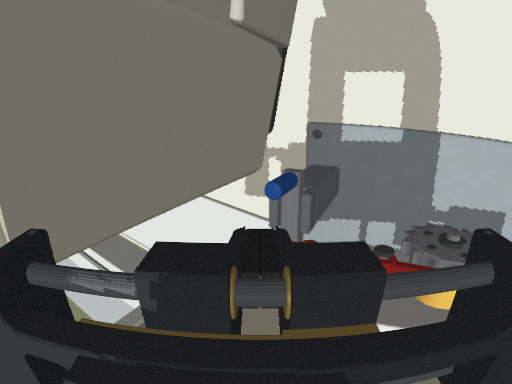

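arm_command:
  increments:
    - [[0,0,-0.3,0.008,-0.001,0.013,0],[0,0,-0.3,0.007,-0.001,0.012,0],[0,0,-0.3,0.004,0,0.007,0],[0,0,0,0.001,0,0.003,0],[0,0,0,0,0,0,0]]

```text
time_s: 5.8
eef_pos: [0.5291, 0.0282, 0.1588]
tcp_rot: [0.171, 0.617, 0.756, -0.134]
wrist_force: [-0.2, 0.2, -0.2]
grip_width: 0.0004
```

```bash
python3 -c "
from st import *
tip(KNOB,.02,.008,.141,25);wrist('w10')"
```

```text
t 5.8 p [0.5291 0.0282 0.1588] yaw 101.44 z [ 0.0922 -0.4137 -0.9057] F [-0.18  0.16 -0.17] g 0.0004 az 3.0
tip now rel ref (lift) [np.float64(0.0267), np.float64(0.0052), np.float64(0.1489)]
rotvec [ 0.28  0.08 -0.42] shift now-axes [ 0.0058 -0.0067  0.0059] shift in target axes [ 0.0058 -0.0067  0.006 ]
```

View pics/w10.png

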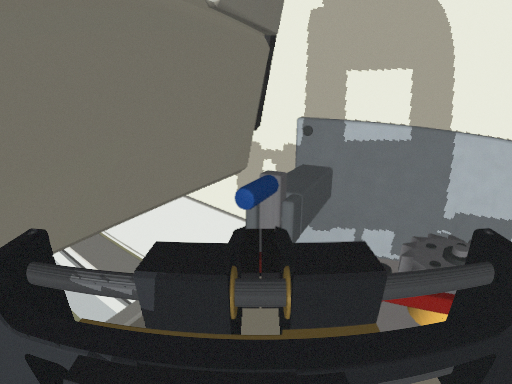

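arm_command:
  increments:
    - [[0,0,0,0.006,-0.005,0.006,0],[0,0,0,0,-0.007,0,0],[0,0,0,0,-0.007,0,0],[0,0,0,0,-0.007,0,0],[0,0,0,0,-0.005,0,0]]

```text
time_s: 6.27
eef_pos: [0.4977, 0.0251, 0.1515]
tcp_rot: [0.172, 0.617, 0.756, -0.133]
wrist_force: [1.8, 0.4, -2.1]
grip_width: 0.0
```

```bash
python3 -c "
from st import *
tip(KNOB,-.009,.008,.141,25);wrist('w11')"
```

```text
t 6.2667 p [0.4977 0.0251 0.1515] yaw 101.42 z [ 0.0972 -0.4132 -0.9054] F [ 1.79  0.39 -2.05] g 0.0 az 2.9
tip now rel ref (lift) [np.float64(-0.0045), np.float64(0.0087), np.float64(0.1415)]
rotvec [ 0.57  0.11 -0.43] shift now-axes [-0.0005 -0.0044  0.0007] shift in target axes [-0.0004 -0.0044  0.0007]
```

View pics/w11.png

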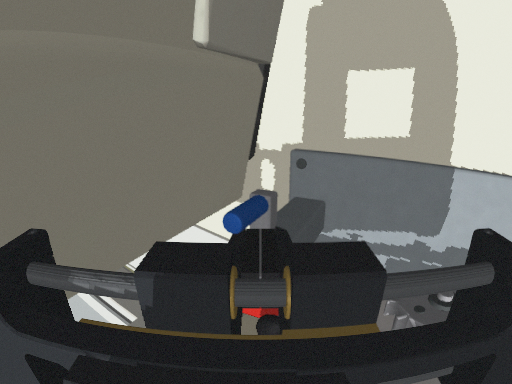

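arm_command:
  increments:
    - [[0,0,0,0,-0.002,0,0],[0,0,0,0,-0.002,0,0],[0,0,0,0,-0.002,0,0],[0,0,0,0,-0.001,0,0],[0,0,0,0,0,0,0]]

```text
time_s: 6.73
eef_pos: [0.4946, 0.0249, 0.153]
tcp_rot: [0.177, 0.616, 0.757, -0.126]
wrist_force: [-0.2, 0.4, -0.3]
grip_width: 0.0006
```

```bash
python3 -c "
from st import *
tip(KNOB,-.009,.008,.141,25)"
```

```text
t 6.7333 p [0.4946 0.0249 0.153 ] yaw 101.3 z [ 0.1119 -0.4084 -0.9059] F [-0.2   0.44 -0.26] g 0.0006 az 2.9
tip now rel ref (lift) [np.float64(-0.0074), np.float64(0.0092), np.float64(0.1431)]
rotvec [ 1.45  0.01 -0.54] shift now-axes [-0.0002 -0.0014  0.0023] shift in target axes [-0.0002 -0.0013  0.0024]
```

arm_command:
  increments:
    - [[0.5,0,0,0,-0.003,0.001,0],[0.5,0,0,0,-0.003,0.001,0],[0.5,0,0,0,-0.002,0,0],[0,0,0,0,-0.001,0,0],[0,0,0,0,-0.001,0,0]]

```text
time_s: 7.15
eef_pos: [0.4942, 0.0251, 0.1543]
tcp_rot: [0.175, 0.618, 0.756, -0.126]
wrist_force: [6.2, -0.2, -3.8]
grip_width: 0.0002
```

```bash
python3 -c "
from st import *
tip(KNOB,-.009,.008,.141,25);wrist('w12')
s=pickle.load(open('w8.pkl','rb'))"
```

```text
t 7.15 p [0.4942 0.0251 0.1543] yaw 101.1 z [ 0.1084 -0.4063 -0.9073] F [ 6.21 -0.19 -3.82] g 0.0002 az 2.9
tip now rel ref (lift) [np.float64(-0.0079), np.float64(0.0094), np.float64(0.1443)]
rotvec [ 1.28 -0.17 -0.73] shift now-axes [ 0.0001 -0.001   0.0036] shift in target axes [ 0.0001 -0.0009  0.0036]
```

View pics/w12.png

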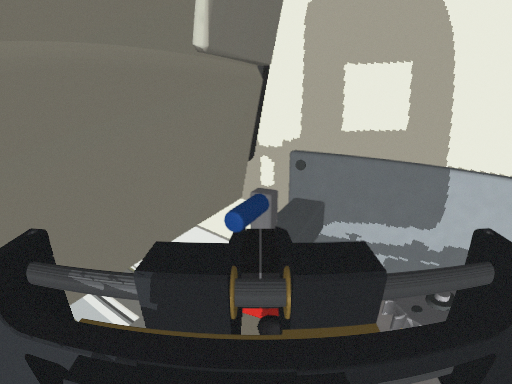

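arm_command:
  increments:
    - [[0,0,0,0,0.005,0,0],[0,0,0,-0.007,0.004,-0.015,0],[0,0,0,-0.009,0.005,-0.02,0],[0,0,0,-0.009,0.005,-0.02,0],[0,0,0,-0.009,0.005,-0.02,0]]

```text
time_s: 7.62
eef_pos: [0.5099, 0.0293, 0.2331]
tcp_rot: [0.167, 0.618, 0.756, -0.133]
wrist_force: [0.6, -0.1, 0.4]
grip_width: 0.0002
```

```bash
python3 -c "
from st import *
tip(SCREW,0,-.007,.175,12);c=wrist('w13')
cv2.imwrite('pics/w13z.png',cv2.resize(c['image'][120:280,230:430,::-1],None,fx=4,fy=4,interpolation=cv2.INTER_CUBIC)[:600])"
```

```text
t 7.6167 p [0.5099 0.0293 0.2331] yaw 101.4 z [ 0.0884 -0.4083 -0.9086] F [ 0.57 -0.14  0.37] g 0.0002 az 3.3
tip now rel ref (lift) [np.float64(-0.0409), np.float64(-0.0089), np.float64(0.2231)]
rotvec [ 0.18 12.69 -0.43] shift now-axes [0.0198 0.0406 0.0433] shift in target axes [0.0095 0.0409 0.0464]
```

View pics/w13z.png

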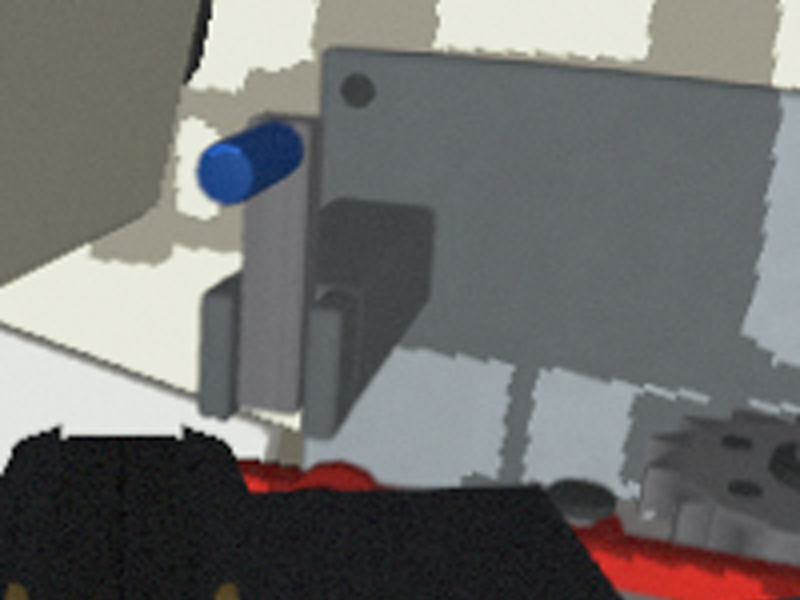

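Run:
```python
from st import *
c=pickle.load(open("w13.pkl","rb"))
for u,v in((225,172),):
    o,d=fray(c,((u+.5)/4-.5+230,(v+.5)/4-.5+120));p=o+d*(.158-o[2])/d[2];print(p,(p-KNOB)@XL,(p-KNOB)@YL)
```

```text
[0.48009755 0.00930768 0.158     ] -0.02512864672625121 0.001522019054046916
```

arm_command:
  increments:
    - [[0,4.2,-0.2,0.003,0.015,0,0],[0,4.2,-0.2,0.003,0.014,0.01,0],[0,4.2,0,0.003,0.01,0.01,0],[0,0,0,0.002,0.002,0.01,0],[0,0,0,0,0,0.005,0]]

```text
time_s: 8.08
eef_pos: [0.5562, 0.0399, 0.2047]
tcp_rot: [0.085, 0.627, 0.772, -0.059]
wrist_force: [-0.3, -0.3, -0.3]
grip_width: 0.0006
```

```bash
python3 -c "
from st import *
tip([.5485,.0425],0,-.007,.165,12);c=wrist('w14')
cv2.imwrite('pics/w14z.png',cv2.resize(c['image'][150:300,180:380,::-1],None,fx=4,fy=4,interpolation=cv2.INTER_CUBIC)[:600])"
```

```text
t 8.0833 p [0.5562 0.0399 0.2047] yaw 101.77 z [ 0.0571 -0.1981 -0.9785] F [-0.3  -0.31 -0.35] g 0.0006 az 4.1
tip now rel ref (lift) [np.float64(0.0071), np.float64(-0.0064), np.float64(0.194)]
rotvec [ 0.86 -0.13 -0.12] shift now-axes [ 0.0054 -0.0074  0.0284] shift in target axes [ 0.0055 -0.0069  0.0285]
```

View pics/w14z.png

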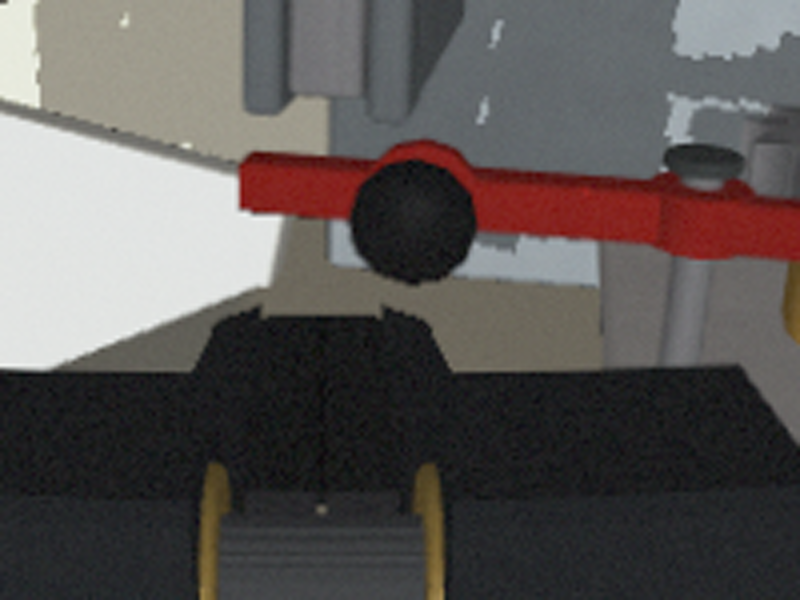

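Run:
```python
from st import *
c=pickle.load(open("w14.pkl","rb"));b=pickle.load(open("w8.pkl","rb"))
f=fray(c,((415.5)/4-.5+180,(222.5)/4-.5+150))
o,d=f;S=np.array([.5485,.0425,0])
for z in(.145,.151,.157):
    p=o+d*(z-o[2])/d[2];print(z,p,(p-S)@XL,(p-S)@YL)
print(tri([f,fray(b,(236.5/4-.5+270,390.5/4-.5+120))]))
```

```text
0.145 [0.54921615 0.04266872 0.145     ] 0.0007355505755200853 1.742154082748684e-05
0.151 [0.54698439 0.042958   0.151     ] -0.0013885980385977478 0.0007606816754184652
0.157 [0.54475263 0.04324728 0.157     ] -0.003512746652715691 0.0015039418100094596
(array([0.55059982, 0.04271665, 0.14206943]), [np.float64(0.0003364977518442692), np.float64(0.00033649775184429857)])
```

arm_command:
  increments:
    - [[0.3,0,0,0.002,-0.003,0.009,0],[0.3,0,0,0.002,-0.003,0.009,0],[0.3,0,0,0.001,-0.003,0.006,0],[0,0,0,0,-0.001,0.003,0],[0,0,0,0,0,0,0]]

```text
time_s: 8.55
eef_pos: [0.5408, 0.0382, 0.1711]
tcp_rot: [0.078, 0.626, 0.773, -0.07]
wrist_force: [0.5, 0.1, -0.0]
grip_width: 0.0004
```

```bash
python3 -c "
from st import *
tip([.549,.0425],0,-.007,.155,12)"
```

```text
t 8.55 p [0.5408 0.0382 0.1711] yaw 102.06 z [ 0.033  -0.2069 -0.9778] F [ 0.5   0.11 -0.02] g 0.0004 az 4.0
tip now rel ref (lift) [np.float64(-0.009), np.float64(-0.0048), np.float64(0.1604)]
rotvec [-0.59  0.08  0.16] shift now-axes [-0.0011  0.009   0.0056] shift in target axes [-0.001   0.0089  0.0057]
```

arm_command:
  increments:
    - [[-0.3,0,0,0,0.004,0,0],[0,0,0,0,0.003,0,0],[0,0,0,0,0.001,0.001,0],[0,0,0,0,0,0.001,0],[0,0,0,0,0,0.001,0]]

```text
time_s: 8.97
eef_pos: [0.5501, 0.04, 0.1691]
tcp_rot: [0.081, 0.625, 0.773, -0.068]
wrist_force: [0.0, -0.0, -0.3]
grip_width: 0.0005
```

```bash
python3 -c "
from st import *
tip([.549,.0425],0,-.007,.15,12)"
```

```text
t 8.9667 p [0.5501 0.04   0.1691] yaw 102.11 z [ 0.0412 -0.2062 -0.9776] F [ 0.04 -0.01 -0.26] g 0.0005 az 4.2
tip now rel ref (lift) [np.float64(0.0006), np.float64(-0.005), np.float64(0.1584)]
rotvec [-0.13  0.14  0.2 ] shift now-axes [-0.0002 -0.0006  0.0086] shift in target axes [-0.0003 -0.0006  0.0086]
```

arm_command:
  increments:
    - [[0,0,0,0,0,0.001,0],[0,0,0,0,0,0.001,0],[0,0,0,0,0,0.001,0],[0,0,0,0,0,0.001,0],[0,0,0,0,0,0,0]]

```text
time_s: 9.38
eef_pos: [0.551, 0.0391, 0.1664]
tcp_rot: [0.082, 0.625, 0.773, -0.067]
wrist_force: [-1.6, 0.8, 1.3]
grip_width: 0.0004
```

arm_command:
  increments:
    - [[0,0,0,0,0,0.001,0],[0,0,0,0,0,0.001,0],[0,0,0,0,0,0,0],[0,0,0,0,0,0,0],[0,0,0,0,0,0,0]]

```text
time_s: 9.8
eef_pos: [0.5511, 0.0389, 0.1659]
tcp_rot: [0.082, 0.625, 0.773, -0.067]
wrist_force: [-0.5, 0.3, 1.3]
grip_width: 0.0006
```

```bash
python3 -c "
from st import *
tip([.549,.0425],0,-.007,.15,12)"
```

```text
t 9.8 p [0.5511 0.0389 0.1659] yaw 102.05 z [ 0.0433 -0.2063 -0.9775] F [-0.47  0.25  1.32] g 0.0006 az 4.0
tip now rel ref (lift) [np.float64(0.0013), np.float64(-0.0063), np.float64(0.1552)]
rotvec [-0.01  0.17  0.15] shift now-axes [ 0.0004 -0.0013  0.0052] shift in target axes [ 0.0004 -0.0013  0.0052]
```

arm_command:
  increments:
    - [[0,0,0,0,0,0.0015,0],[0,0,0,0,0,0.0015,0],[0,0,0,0,0,0.0015,0],[0,0,0,0,0,0.0015,0],[0,0,0,0,0,0.0015,0]]

```text
time_s: 10.22
eef_pos: [0.5517, 0.0373, 0.162]
tcp_rot: [0.083, 0.626, 0.773, -0.067]
wrist_force: [-5.3, 1.5, 9.5]
grip_width: 0.0003
```

```bash
python3 -c "
from st import *
show()
for n in('scene','top'):
    c=camera(n);cv2.imwrite('pics/%s15.png'%n,c['image'][:,:,::-1]);pickle.dump(c,open(n+'15.pkl','wb'))
c=wrist('w15');show()"
```

```text
t 10.2167 p [0.5517 0.0373 0.162 ] yaw 102.03 z [ 0.0441 -0.2075 -0.9772] F [-5.33  1.47  9.48] g 0.0003 az 3.9
t 10.3667 p [0.5517 0.0373 0.162 ] yaw 102.03 z [ 0.0441 -0.2075 -0.9772] F [-4.92  1.08  9.28] g 0.0005 az 3.9
```

View pics/scene15.png

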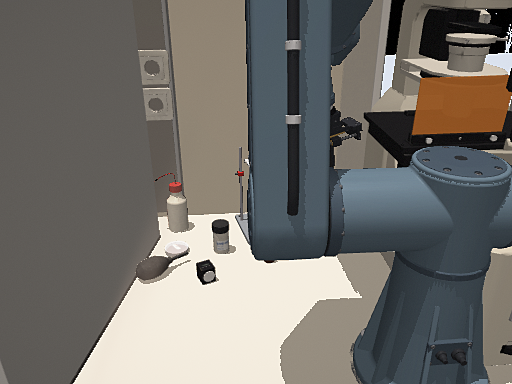

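View pics/top15.png

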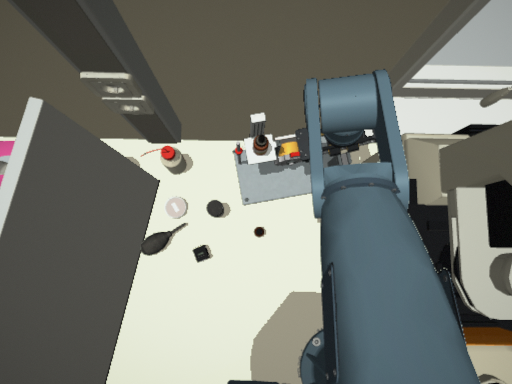

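View pics/w15.png

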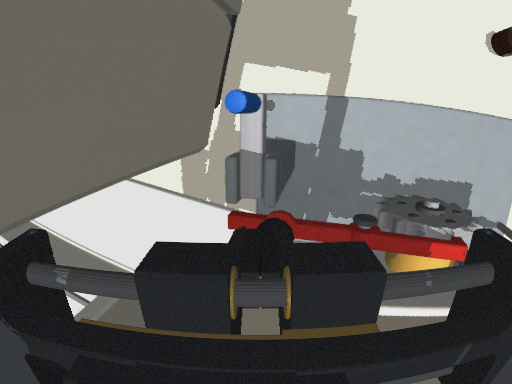

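```bash
cat >> st.py <<'E'
ORG=np.array([.549,.0425,0])+.02*XL+.105*YL
def rect(c,xl=-.026,half=.055,n=440):
    g=np.linspace(-half,half,n);Y,Z=np.meshgrid(-g,-g)  # col right = -y (as seen from robot), row down
    P=ORG+xl*XL+Y[...,None]*YL+(Z[...,None]+.092)*ZL
    R=cv2.Rodrigues(np.array(c["rvec"]))[0];q=P@R.T+np.array(c["tvec"]).ravel()
    r=np.hypot(q[...,0],q[...,1]);th=np.arctan2(r,q[...,2]);K=c["K"]
    u=K[0,0]*th*q[...,0]/r+K[0,2];v=K[1,1]*th*q[...,1]/r+K[1,2]
    return cv2.remap(c["image"],u.astype(np.float32),v.astype(np.float32),cv2.INTER_CUBIC)[:,:,::-1]
E
python3 -c "
from st import *
a=rect(pickle.load(open('w15.pkl','rb')));cv2.imwrite('pics/r15.png',a)"
```

```text
(no output)
```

View pics/r15.png

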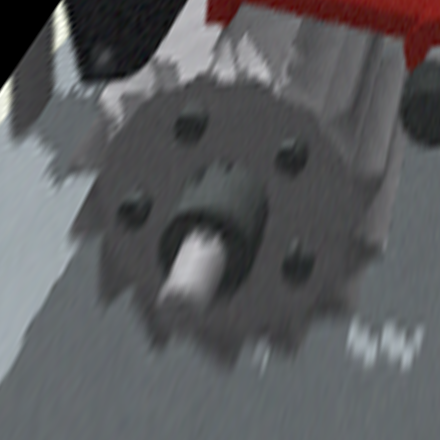

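arm_command:
  increments:
    - [[0,0,0,0,-0.0005,0.0015,0],[0,0,0,0,-0.0005,0.0015,0],[0,0,0,0,0,0.0015,0],[0,0,0,0,0,0.001,0],[0,0,0,0,0,0.001,0]]

```text
time_s: 10.78
eef_pos: [0.5518, 0.0368, 0.1606]
tcp_rot: [0.084, 0.626, 0.773, -0.066]
wrist_force: [-6.0, 3.0, 11.4]
grip_width: 0.0003
```

```bash
python3 -c "
from st import *
tip([.549,.0425],0,-.007,.15,12);c=wrist('w16');show()
a=rect(c);b=rect(pickle.load(open('w8.pkl','rb')))
cv2.imwrite('pics/r16.png',np.hstack([b[:, :400],a[:,:400]]))"
```

```text
t 10.7833 p [0.5518 0.0368 0.1606] yaw 102.0 z [ 0.0467 -0.2073 -0.9772] F [-5.98  2.98 11.45] g 0.0003 az 3.8
tip now rel ref (lift) [np.float64(0.0016), np.float64(-0.0085), np.float64(0.1499)]
rotvec [0.17 0.27 0.1 ] shift now-axes [ 0.0014 -0.0015 -0.0005] shift in target axes [ 0.0014 -0.0015 -0.0005]
t 10.8333 p [0.5518 0.0368 0.1606] yaw 102.0 z [ 0.0468 -0.2073 -0.9772] F [-5.76  2.7  11.8 ] g 0.0005 az 3.8
```

View pics/r16.png

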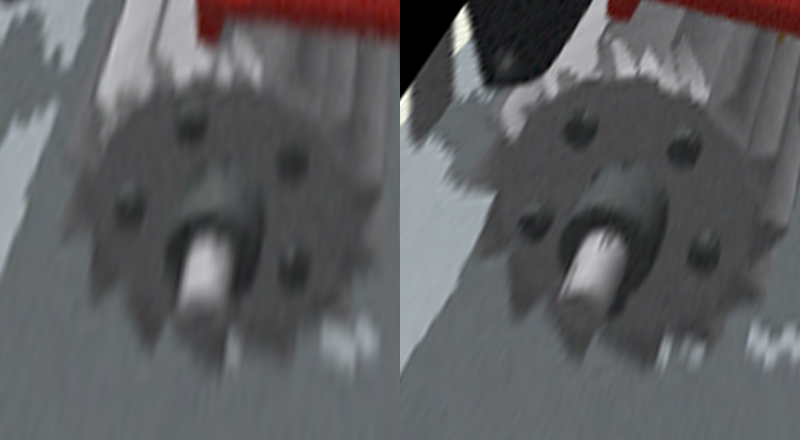

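arm_command:
  increments:
    - [[0,0,0,0.0003,-0.0003,0.001,0],[0,0,0,0.0003,-0.0003,0.001,0],[0,0,0,0.0003,-0.0003,0.001,0],[0,0,0,0.0003,0,0.001,0],[0,0,0,0.0003,0,0.001,0]]

```text
time_s: 11.25
eef_pos: [0.5517, 0.037, 0.1611]
tcp_rot: [0.086, 0.626, 0.773, -0.066]
wrist_force: [-5.6, 0.6, 10.4]
grip_width: 0.0007
```

```bash
python3 -c "
from st import *
c=wrist('w17');show()
a=rect(c);b=rect(pickle.load(open('w16.pkl','rb')))
cv2.imwrite('pics/r17.png',np.hstack([b[:, :400],a[:,:400]]))"
```

```text
t 11.3 p [0.5517 0.037  0.1611] yaw 101.97 z [ 0.0495 -0.2093 -0.9766] F [-6.25  1.45 10.4 ] g 0.0005 az 3.8
```

View pics/r17.png

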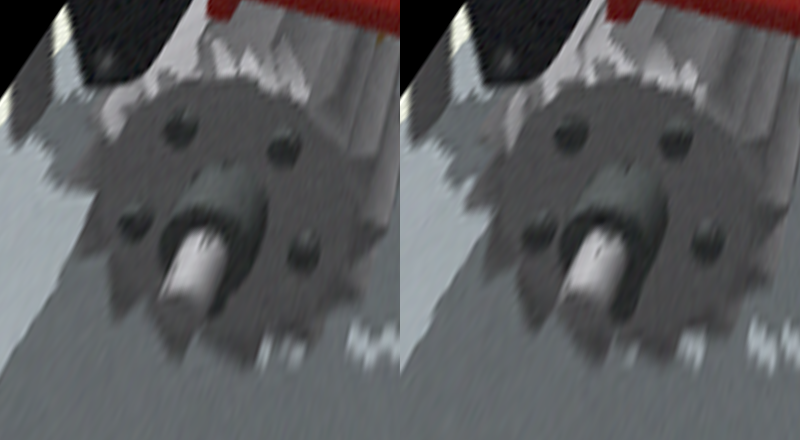

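```bash
cat >> st.py <<'E'
def holes(c):
    g=cv2.cvtColor(np.ascontiguousarray(rect(c)),cv2.COLOR_BGR2GRAY).astype(np.float32)
    d=cv2.morphologyEx(cv2.GaussianBlur(g,(0,0),3),cv2.MORPH_BLACKHAT,cv2.getStructuringElement(cv2.MORPH_ELLIPSE,(61,61)))
    res=[]
    CX,CY,RR=216,213,95
    for a in np.arange(-60,240,1.): res.append(d[int(round(CY-RR*np.sin(np.radians(a)))),int(round(CX+RR*np.cos(np.radians(a))))])
    res=np.array(res);res=cv2.GaussianBlur(res.reshape(1,-1),(0,0),4).ravel()
    return [(int(np.arange(-60,240)[i]),round(float(res[i]),1)) for i in range(1,299) if res[i]>res[i-1] and res[i]>=res[i+1] and res[i]>6]
E
python3 -c "
from st import *
for P in [[(190,123),(292,158),(297,265),(130,205)],[(181,128),(285,149),(305,250),(136,222)],[(172,133),(277,140),(308,240),(140,232)]]:
    P=np.array(P,float);A=np.c_[2*P,np.ones(4)];x=np.linalg.lstsq(A,(P**2).sum(1),rcond=None)[0];print(x[:2],np.sqrt(x[2]+x[0]**2+x[1]**2))
    print(np.degrees(np.arctan2(x[1]-P[:,1],P[:,0]-x[0])))
for n in('w8','w14','w15','w16','w17'): print(n,holes(pickle.load(open(n+'.pkl','rb'))))
"
```

```text
[220.3161562  212.03494122] 91.91959290513842
[108.80356953  37.0088136  -34.63259879 175.54608792]
[223.10744204 209.88147354] 89.53394229710942
[ 117.21443476   44.52816113  -26.09987377 -172.07975684]
[223.76916773 207.8305387 ] 88.66411816763036
[ 124.67621046   51.87652289  -20.90286978 -163.90585083]
w8 [(-36, 27.0), (32, 27.4), (106, 22.2), (181, 21.4)]
w14 [(-35, 28.8), (32, 32.5), (106, 29.0), (179, 16.6), (233, 20.1)]
w15 [(-35, 30.6), (34, 31.5), (108, 31.2), (180, 22.9), (231, 7.7)]
w16 [(-29, 29.4), (41, 33.3), (116, 31.1), (188, 21.7), (230, 8.1)]
w17 [(-22, 30.2), (48, 32.1), (122, 30.5), (198, 26.0), (229, 14.6)]
```

arm_command:
  increments:
    - [[0,0,0,0.0003,-0.0003,0.001,0],[0,0,0,0.0003,-0.0003,0.001,0],[0,0,0,0.0003,-0.0003,0.001,0],[0,0,0,0.0003,0,0.001,0],[0,0,0,0.0003,0,0.001,0]]

```text
time_s: 11.72
eef_pos: [0.5516, 0.0371, 0.1614]
tcp_rot: [0.087, 0.626, 0.772, -0.066]
wrist_force: [-5.5, -0.1, 10.0]
grip_width: 0.0003
```

```bash
python3 -c "
from st import *
c=wrist('w18');show();print(holes(c))"
```

```text
t 11.7667 p [0.5516 0.0371 0.1613] yaw 101.94 z [ 0.0523 -0.2114 -0.976 ] F [-6.34  1.48 11.59] g 0.0004 az 3.8
[(-15, 30.0), (56, 34.0), (131, 27.9), (205, 27.3), (229, 13.9)]
```

arm_command:
  increments:
    - [[0,0,0,0.0003,-0.0003,0.0012,0],[0,0,0,0.0003,-0.0003,0.0012,0],[0,0,0,0.0003,-0.0003,0.0012,0],[0,0,0,0.0003,0,0.001,0],[0,0,0,0.0003,0,0.001,0]]

```text
time_s: 12.18
eef_pos: [0.5516, 0.0371, 0.1611]
tcp_rot: [0.089, 0.626, 0.772, -0.066]
wrist_force: [-5.4, 1.6, 10.7]
grip_width: 0.0003
```

```bash
python3 -c "
from st import *
c=wrist('w19');show();print(holes(c))"
```

```text
t 12.2333 p [0.5516 0.037  0.1611] yaw 101.9 z [ 0.0551 -0.2136 -0.9754] F [-6.23  0.84 11.69] g 0.0004 az 3.8
[(-8, 28.6), (64, 31.9), (138, 28.2), (213, 30.2)]
```

arm_command:
  increments:
    - [[0,0,0,0,0,0.001,0],[0,0,0,-0.001,0,-0.005,0],[0,0,0,-0.002,0,-0.01,0],[0,0,0,-0.003,0,-0.012,0],[0,0,0,-0.002,0,-0.01,0]]

```text
time_s: 12.65
eef_pos: [0.5499, 0.0372, 0.1988]
tcp_rot: [0.088, 0.626, 0.772, -0.067]
wrist_force: [1.1, -0.5, 0.4]
grip_width: 0.0002
```

```bash
python3 -c "
from st import *
c=wrist('w20');show();print(holes(c));cv2.imwrite('pics/r20.png',rect(c))"
```

```text
t 12.7 p [0.5512 0.0372 0.2012] yaw 101.91 z [ 0.0548 -0.2136 -0.9754] F [0.39 0.43 2.45] g 0.0004 az 3.9
[(-1, 27.9), (68, 31.0), (139, 29.1), (216, 18.0), (233, 9.4)]
```

```bash
python3 -c "
from st import *
go([.47,.08,.34],11.9)"
```

```text
t 12.7 p [0.5512 0.0372 0.2012] yaw 101.91 z [ 0.0548 -0.2136 -0.9754] F [0.39 0.43 2.45] g 0.0004 az 3.9
rotvec [10.42  9.57 89.67] shift [ 0.0266 -0.0692 -0.149 ]
```

arm_command:
  increments:
    - [[0,4,0,0.003,-0.015,-0.035,0],[0,4,0,0.003,-0.015,-0.035,0],[1,4,2,0.003,-0.015,-0.035,0],[1,0,7,0.005,-0.01,-0.025,0],[1,0,7,0.005,-0.01,-0.01,0]]

```text
time_s: 13.12
eef_pos: [0.4772, 0.0605, 0.3408]
tcp_rot: [-0.015, 0.732, 0.68, -0.02]
wrist_force: [-0.2, -0.4, 0.6]
grip_width: 0.0002
```

arm_command:
  increments:
    - [[0,0,7.1,0,0,0,0],[0,0,7.1,0,0,0,0],[0,0,7.1,0,0,0,0],[0,0,7.1,0,0,0,0],[0,0,7.1,0,0,0,0]]

```text
time_s: 13.53
eef_pos: [0.4783, 0.0599, 0.35]
tcp_rot: [-0.005, 0.906, 0.423, -0.018]
wrist_force: [-0.3, -0.9, -0.2]
grip_width: 0.0006
```

```bash
python3 -c "
from st import *
go([.47,.08,.34],11.9);wrist('w21')"
```

```text
t 13.5333 p [0.4783 0.0599 0.35  ] yaw 50.06 z [-0.0369 -0.0063 -0.9993] F [-0.33 -0.87 -0.17] g 0.0006 az 7.1
rotvec [-0.79  2.04 38.14] shift [ 0.0103 -0.019   0.0101]
```

View pics/w21.png

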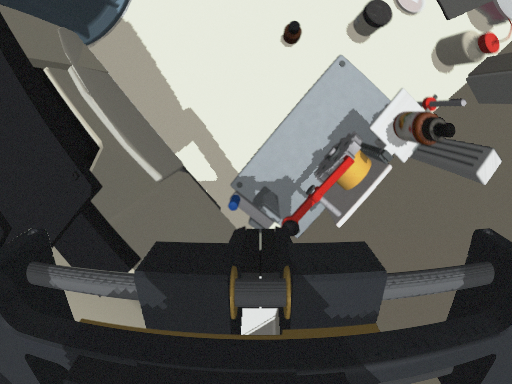

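arm_command:
  increments:
    - [[0,0.4,7.1,0,-0.01,0.02,0],[0,0.4,7.1,0,-0.01,0.02,0],[0,0.4,7.1,0,-0.01,0.02,0],[0,0.4,7.1,0,-0.01,0.02,0],[0,0,0,0,0,0.01,0]]

```text
time_s: 14.0
eef_pos: [0.4528, 0.0903, 0.2626]
tcp_rot: [-0.004, 0.982, 0.188, -0.001]
wrist_force: [-0.9, -0.5, -0.1]
grip_width: 0.0002
```

```bash
python3 -c "
from st import *
go([.47,.08,.34],11.9);c=wrist('w22')
t=camera('top');pickle.dump(t,open('t22.pkl','wb'));s=camera('scene');cv2.imwrite('pics/s22.png',s['image'][:,:,::-1])
cv2.imwrite('pics/t22z.png',cv2.resize(t['image'][120:180,225:335,::-1],None,fx=7,fy=7,interpolation=cv2.INTER_CUBIC))"
```

```text
t 14.0 p [0.4528 0.0903 0.2626] yaw 21.65 z [-0.0033  0.0084 -1.    ] F [-0.89 -0.47 -0.06] g 0.0002 az 11.3
rotvec [-0.51  0.04  9.75] shift [ 0.0122  0.0152 -0.0776]
```

View pics/w22.png

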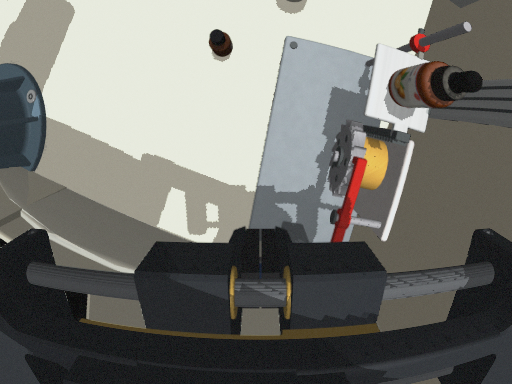

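View pics/t22z.png

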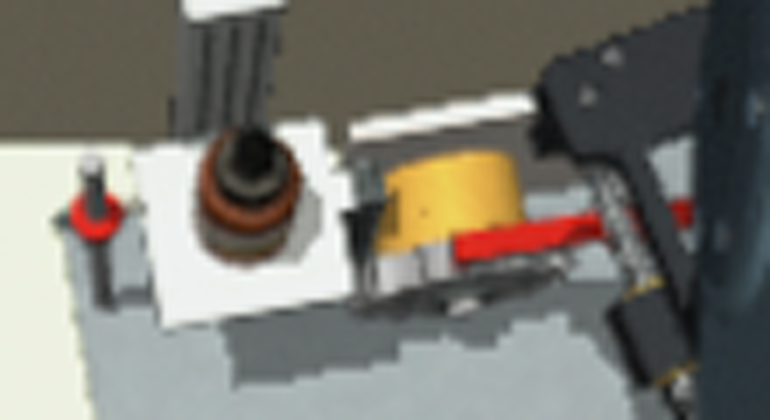

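View pics/s22.png

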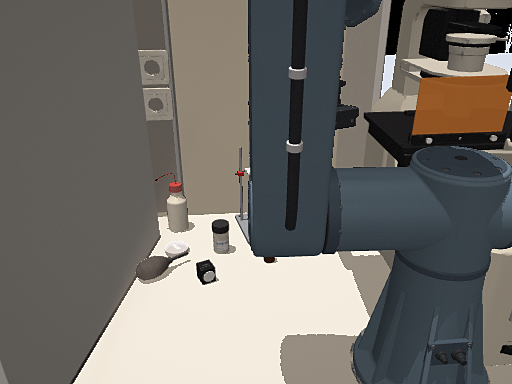

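```bash
python3 -c "
import cv2
s=cv2.imread('pics/s22.png');cv2.imwrite('pics/s22z.png',cv2.resize(s[150:195,228:256],None,fx=13,fy=13,interpolation=cv2.INTER_NEAREST))
w=cv2.imread('pics/w22.png');cv2.imwrite('pics/w22z.png',cv2.resize(w[0:150,312:512],None,fx=4,fy=4,interpolation=cv2.INTER_CUBIC))"
```

```text
(no output)
```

View pics/s22z.png

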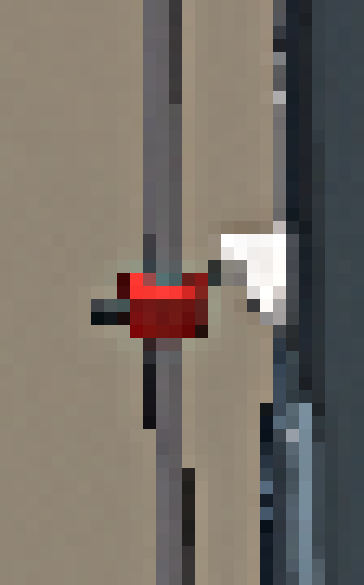

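View pics/w22z.png

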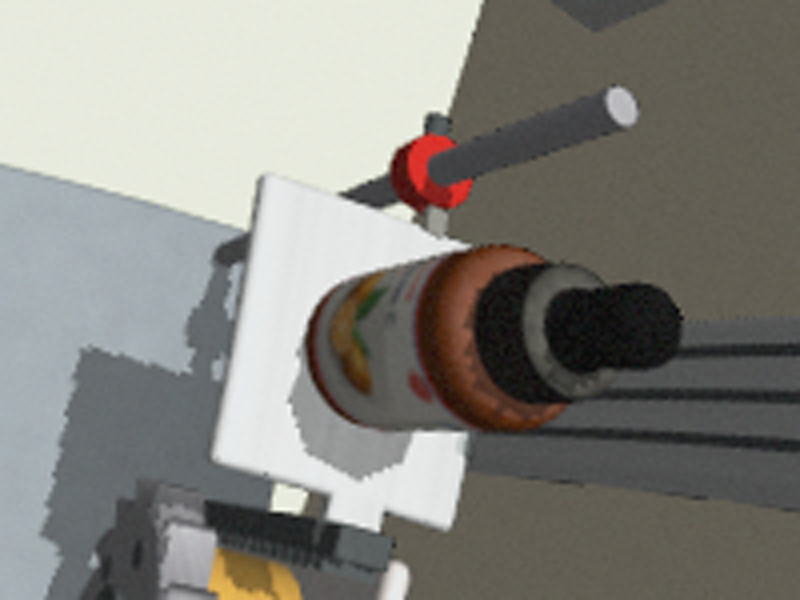

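Run:
```python
from st import *
w=pickle.load(open("w22.pkl","rb"));t=pickle.load(open("t22.pkl","rb"))
W=lambda u,v:fray(w,((u+.5)/4-.5+312,(v+.5)/4-.5))
T=lambda u,v:ray(t,((u+.5)/7-.5+225,(v+.5)/7-.5+120))
for n,a,b in[("FL",(260,176),(164,327)),("FR",(214,462),(353,300)),("BR",(452,530),(323,120)),("collar top",(432,172),(96,208)),("collar centre(mask)",(424,176),(96,216)),("bottle tip",(650,325),(250,150)),("rod top",(622,106),(90,163))]:
    print(n,tri([W(*a),T(*b)]))
S=pickle.load(open("c0.pkl","rb"))["scene"]
for n,uv in(("collar",(240.5,173.4)),("pointer now",(228+214/13-.5,170.3)),("BL now",(228+221/13-.5,150+234/13-.5)),("BL t0",(232+180/14-.5,150+126/14-.5)),("pointer t0",(232+175/14-.5,161.8))):
    o,d=ray(S,uv)
    # intersect vertical plane through rod, spanned by YL,ZL at lift x of rod(+dx)
    for dx in((0,) if 'BL' not in n else (0.02,)):
        P0=np.array([.5354,.2736,0])+dx*XL;k=((P0-o)@XL)/(d@XL);print(n,o+k*d)
```

```text
FL (array([0.49544872, 0.250447  , 0.15633086]), [np.float64(0.0006107009180944202), np.float64(0.0006107009180943365)])
FR (array([0.50542837, 0.18741973, 0.16343176]), [np.float64(0.0007337848768672352), np.float64(0.0007337848768671532)])
BR (array([0.56602681, 0.19861984, 0.16146138]), [np.float64(0.0007535257346897381), np.float64(0.000753525734689768)])
collar top (array([0.53529848, 0.27445191, 0.15333063]), [np.float64(0.0018050362892439507), np.float64(0.0018050362892440463)])
collar centre(mask) (array([0.53417757, 0.2741401 , 0.15017848]), [np.float64(0.000890949131131953), np.float64(0.0008909491311318647)])
bottle tip (array([0.53106816, 0.22558523, 0.25417957]), [np.float64(0.00021661075417546673), np.float64(0.00021661075417561036)])
rod top (array([0.53345644, 0.27425995, 0.22544887]), [np.float64(0.00017358653249766628), np.float64(0.00017358653249782113)])
collar [0.53561247 0.27259178 0.14960128]
pointer now [0.53759488 0.26318456 0.15718861]
BL now [0.55864046 0.26030737 0.1563408 ]
BL t0 [0.55865387 0.26024373 0.18208617]
pointer t0 [0.53770703 0.26265236 0.18113347]
```

Run:
```python
from st import *
w=pickle.load(open("w22.pkl","rb"))
def fproj(c,P):
    R=cv2.Rodrigues(np.array(c["rvec"]))[0];q=R@np.array(P)+np.array(c["tvec"]).ravel();r=np.hypot(q[0],q[1]);th=np.arctan2(r,q[2]);K=c["K"]
    return np.array([K[0,0]*th*q[0]/r+K[0,2],K[1,1]*th*q[1]/r+K[1,2]])
z=lambda uv:((uv-[312,0]+.5)*4-.5).round(0)
C=np.array([.535,.2737,.150])
print("cam",fray(w,(256,192))[0])
for zz in(.145,.15,.155,.16,.165):
    print(zz,[z(fproj(w,C*[1,1,0]+[0,0,zz]+s*YL)) for s in(.015,0.009,0,-.009,-.012,-.015)])
i=w["image"][:70,392:442,::-1];cv2.imwrite("pics/w22y.png",cv2.resize(i,None,fx=8,fy=8,interpolation=cv2.INTER_CUBIC))
```

```text
cam [0.42627679 0.1549009  0.39808137]
0.145 [array([425., 129.]), array([422., 151.]), array([418., 186.]), array([414., 221.]), array([412., 233.]), array([411., 245.])]
0.15 [array([435., 124.]), array([433., 147.]), array([429., 182.]), array([424., 218.]), array([423., 230.]), array([421., 242.])]
0.155 [array([446., 120.]), array([443., 143.]), array([439., 178.]), array([435., 215.]), array([433., 227.]), array([432., 239.])]
0.16 [array([456., 115.]), array([454., 139.]), array([450., 175.]), array([446., 211.]), array([444., 224.]), array([443., 236.])]
0.165 [array([468., 110.]), array([465., 134.]), array([461., 171.]), array([457., 208.]), array([456., 220.]), array([454., 233.])]
```

View pics/w22y.png

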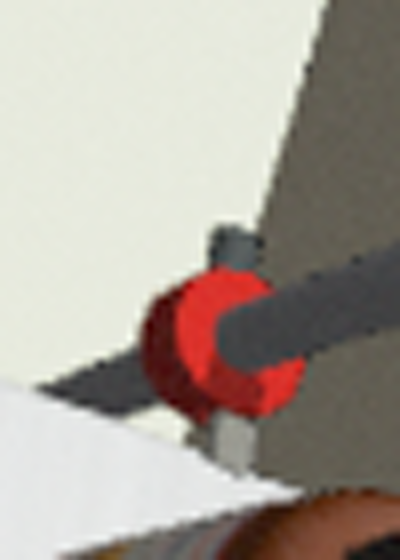

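arm_command:
  increments:
    - [[0,0,7.1,0,0,0.01,0],[0,0,7.1,0,0,0.015,0],[0,0,7.1,0,0,0.015,0],[0,0,7.1,-0.01,0,0.015,0],[0,0,7.1,-0.01,0,0.015,0]]

```text
time_s: 14.57
eef_pos: [0.4456, 0.0872, 0.2042]
tcp_rot: [-0.003, 0.993, -0.118, 0.009]
wrist_force: [0.0, -0.3, 0.5]
grip_width: 0.0003
```

```bash
python3 -c "
from st import *
go([.43,.08,.155],-24);c=wrist('w23')"
```

```text
t 14.5667 p [0.4456 0.0872 0.2042] yaw -13.51 z [ 0.0191  0.0043 -0.9998] F [ 0.04 -0.33  0.51] g 0.0003 az 11.1
rotvec [-0.59 -0.96 10.5 ] shift [-0.0144  0.0111  0.0488]
```

View pics/w23.png

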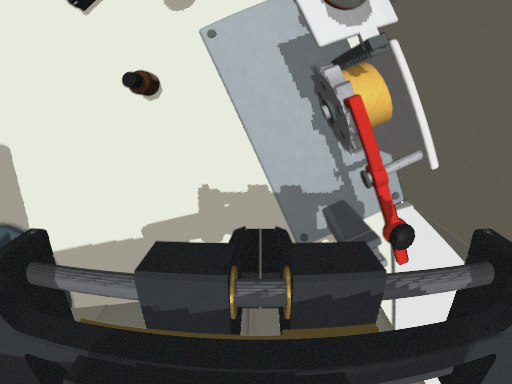

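arm_command:
  increments:
    - [[6,0,0,0,0,0,0],[6,0,0,0,0,0,0],[6,0,0,0,0,0,0],[6,0,0,0,0,0,0],[0,0,0,0,0,0,0]]

```text
time_s: 15.03
eef_pos: [0.4495, 0.0865, 0.2096]
tcp_rot: [-0.217, 0.971, -0.097, 0.041]
wrist_force: [0.0, -0.8, -0.6]
grip_width: 0.0004
```

```bash
python3 -c "
from st import *
show();c=wrist('w24')
s=camera('scene');pickle.dump(s,open('s24.pkl','wb'))
cv2.imwrite('pics/w24z.png',cv2.resize(c['image'][0:150,290:490,::-1],None,fx=4,fy=4,interpolation=cv2.INTER_CUBIC))
cv2.imwrite('pics/s24z.png',cv2.resize(s['image'][150:190,230:280,::-1],None,fx=14,fy=14,interpolation=cv2.INTER_NEAREST))"
```

```text
t 15.0333 p [0.4495 0.0865 0.2096] yaw -11.92 z [ 0.1222  0.4123 -0.9028] F [ 0.02 -0.85 -0.57] g 0.0004 az 10.9
```

View pics/w24.png

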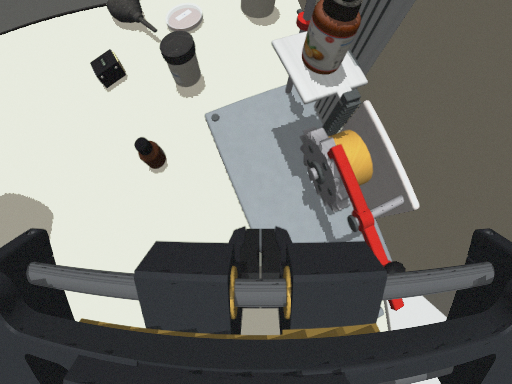

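View pics/w24z.png

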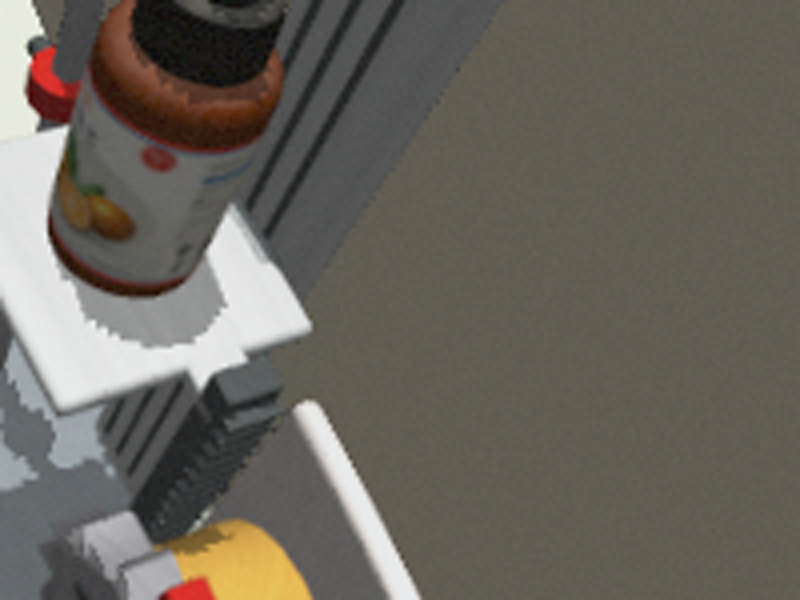

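View pics/s24z.png

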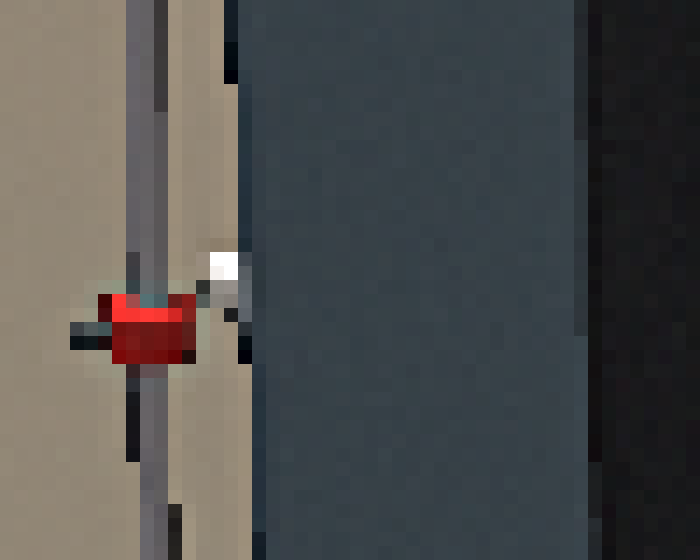

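```bash
python3 -c "
from st import *
c=pickle.load(open('w24.pkl','rb'))
cv2.imwrite('pics/w24y.png',cv2.resize(c['image'][0:110,262:372,::-1],None,fx=5.4,fy=5.4,interpolation=cv2.INTER_CUBIC))"
```

```text
(no output)
```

View pics/w24y.png

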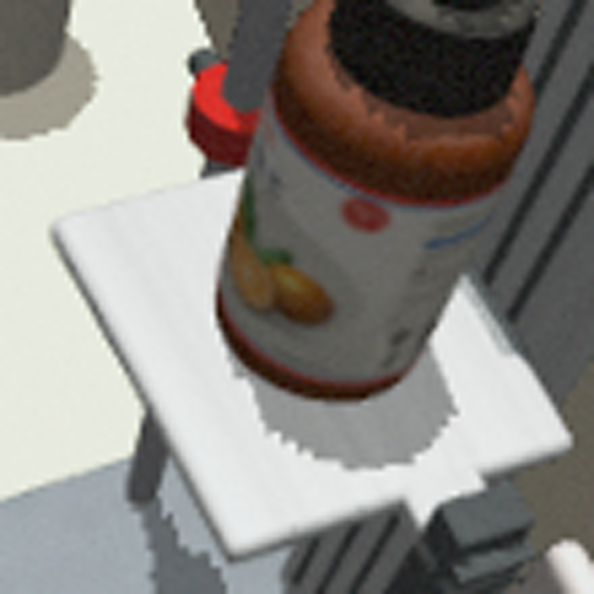

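Run:
```python
from st import *
w=pickle.load(open("w22.pkl","rb"));v=pickle.load(open("w24.pkl","rb"));t=pickle.load(open("t22.pkl","rb"))
W=lambda a,b:fray(w,((a+.5)/4-.5+312,(b+.5)/4-.5))
W8=lambda a,b:fray(w,((a+.5)/8-.5+392,(b+.5)/8-.5))
V=lambda a,b:fray(v,((a+.5)/5.4-.5+262,(b+.5)/5.4-.5))
T=lambda u,q:ray(t,((u+.5)/7-.5+225,(q+.5)/7-.5+120))
print("cam",V(0,0)[0])
for n,r in[("FL",[W(262,178),V(53,224),T(164,327)]),("FR",[W(216,460),V(233,546),T(353,300)]),("BR",[W(452,528),V(570,440),T(323,120)]),
  ("ptr",[W8(235,245),V(203,65)]),("topface",[W8(234,338),V(243,98),T(96,206)])]:
    print(n,tri(r[:2])[0],tri(r[1:])[0] if len(r)>2 else "",tri(r))
S=pickle.load(open("c0.pkl","rb"))["scene"]
# 3-view collar pointer / stage corner with scene
print("ptr+scene",tri([W8(235,245),V(203,65),ray(S,(236,173.5))]))
```

```text
cam [0.44417744 0.09361628 0.36163386]
FL [0.49496226 0.24958264 0.15828501] [0.49558267 0.25034189 0.15737377] (array([0.49547252, 0.25026388, 0.15717709]), [np.float64(0.0003751269175827764), np.float64(0.00021238536835279065), np.float64(0.0004142711662948483)])
FR [0.50774148 0.18829273 0.15843032] [0.50615573 0.18742732 0.16026585] (array([0.50643641, 0.18758209, 0.16072495]), [np.float64(0.0008650803458819733), np.float64(0.0005116641545154634), np.float64(0.0010614502483494712)])
BR [0.56756517 0.20042072 0.15675703] [0.56612253 0.19838233 0.1599243 ] (array([0.56614752, 0.19889405, 0.15991251]), [np.float64(0.0009415461091768949), np.float64(0.0008094360942045866), np.float64(0.0012292844458338236)])
ptr [0.5318791  0.28882191 0.15063987]  (array([0.5318791 , 0.28882191, 0.15063987]), [np.float64(8.342440403507617e-05), np.float64(8.342440403507903e-05)])
topface [0.53388934 0.27535735 0.15560657] [0.53523353 0.27401241 0.15730939] (array([0.53459721, 0.27442085, 0.15670803]), [np.float64(0.0016651569538741577), np.float64(0.0006711576972152563), np.float64(0.0023321044300571186)])
ptr+scene (array([0.53034457, 0.28595278, 0.15326479]), [np.float64(0.0013114149785084545), np.float64(0.00039513197851142706), np.float64(0.00164443128091716)])
```

arm_command:
  increments:
    - [[-5,0,-5,0,0,-0.03,0],[-5,0,-5,0,0,-0.03,0],[-5,0,-5,0,0,-0.03,0],[-5,0,-5,0,0,-0.01,0],[-4,0,-5,0,0,0,0]]

```text
time_s: 15.55
eef_pos: [0.4414, 0.0526, 0.3138]
tcp_rot: [0.016, 0.991, 0.112, 0.065]
wrist_force: [0.3, 0.4, -1.1]
grip_width: 0.0002
```

arm_command:
  increments:
    - [[0,0,-7.1,0,0,0,0],[0,0,-7.1,0,0,0,0],[0,0,-7.1,0,0,0,0],[0,0,-7.1,0,0,0,0],[0,0,-7.1,0,0,0,0]]

```text
time_s: 15.97
eef_pos: [0.4456, 0.0588, 0.3263]
tcp_rot: [0.047, 0.908, 0.412, 0.062]
wrist_force: [-0.3, 0.5, 0.1]
grip_width: 0.0006
```

arm_command:
  increments:
    - [[0,0,-7.1,0,0,0,0],[0,0,-7.1,0,0,0,0],[0,0,-7.1,0,0,0,0],[0,0,-7.1,0,0,0,0],[0,0,-7.1,0,0,0,0]]

```text
time_s: 16.38
eef_pos: [0.4488, 0.063, 0.3349]
tcp_rot: [0.073, 0.737, 0.67, 0.045]
wrist_force: [-0.1, -1.0, -0.6]
grip_width: 0.0006
```

```bash
python3 -c "
from st import *
tip([.549,.0425],0,-.006,.19,12)"
```

```text
t 16.3833 p [0.4488 0.063  0.3349] yaw 84.36 z [ 0.1653 -0.0474 -0.9851] F [-0.05 -0.99 -0.62] g 0.0006 az 8.0
tip now rel ref (lift) [np.float64(-0.0921), np.float64(0.0398), np.float64(0.324)]
rotvec [  7.53  -8.61 -18.24] shift now-axes [-0.0099  0.0786  0.1499] shift in target axes [-0.0156  0.0938  0.1404]
```

arm_command:
  increments:
    - [[1.5,-1.7,-3.6,-0.002,0.017,0.025,0],[1.5,-1.7,-3.6,-0.002,0.017,0.025,0],[1.5,-1.7,-3.6,-0.003,0.017,0.025,0],[1.5,-1.7,-3.6,-0.003,0.017,0.025,0],[1.5,-1.7,-3.6,-0.003,0.014,0.02,0]]

```text
time_s: 16.8
eef_pos: [0.5561, 0.0449, 0.2422]
tcp_rot: [0.1, 0.613, 0.781, -0.064]
wrist_force: [-0.2, -0.8, 0.4]
grip_width: 0.0007
```

```bash
python3 -c "
from st import *
tip([.549,.0425],0,-.006,.165,12)
c=wrist('w25');print(holes(c))"
```

```text
t 16.8 p [0.5561 0.0449 0.2422] yaw 103.59 z [ 0.0773 -0.2232 -0.9717] F [-0.24 -0.78  0.4 ] g 0.0007 az 4.6
tip now rel ref (lift) [np.float64(0.0078), np.float64(-0.0017), np.float64(0.2315)]
rotvec [1.67 1.59 1.67] shift now-axes [ 0.0114 -0.0091  0.0654] shift in target axes [ 0.0094 -0.0075  0.066 ]
[(-50, 26.6), (14, 26.9), (83, 26.4), (151, 22.0)]
```

arm_command:
  increments:
    - [[0.4,0.4,0.4,0.003,-0.003,0.02,0],[0.4,0.4,0.4,0.003,-0.002,0.018,0],[0.4,0.4,0.4,0.002,-0.001,0.014,0],[0.3,0.3,0.3,0.001,0,0.006,0],[0,0,0,0,0,0.001,0]]

```text
time_s: 17.27
eef_pos: [0.5577, 0.0447, 0.177]
tcp_rot: [0.085, 0.617, 0.779, -0.07]
wrist_force: [-0.2, 0.5, -0.4]
grip_width: 0.0002
```

```bash
python3 -c "
from st import *
tip([.549,.0425],0,-.006,.157,12)"
```

```text
t 17.2667 p [0.5577 0.0447 0.177 ] yaw 103.31 z [ 0.046  -0.2141 -0.9757] F [-0.19  0.53 -0.45] g 0.0002 az 4.6
tip now rel ref (lift) [np.float64(0.009), np.float64(-0.002), np.float64(0.1663)]
rotvec [0.04 0.65 1.38] shift now-axes [-0.0018 -0.009   0.0099] shift in target axes [-0.0021 -0.009   0.0099]
```

arm_command:
  increments:
    - [[0,0.3,0.5,-0.001,-0.004,0.002,0],[0,0.3,0.5,-0.001,-0.003,0.002,0],[0,0,0.3,0,-0.001,0.002,0],[0,0,0,0,0,0.001,0],[0,0,0,0,0,0.001,0]]

```text
time_s: 17.68
eef_pos: [0.5523, 0.0394, 0.1741]
tcp_rot: [0.085, 0.626, 0.772, -0.064]
wrist_force: [0.2, -0.4, 0.2]
grip_width: 0.0006
```

```bash
python3 -c "
from st import *
tip([.549,.0425],0,-.006,.157,12)"
```

```text
t 17.6833 p [0.5523 0.0394 0.1741] yaw 101.87 z [ 0.052  -0.2049 -0.9774] F [ 0.17 -0.37  0.24] g 0.0006 az 4.1
tip now rel ref (lift) [np.float64(0.0027), np.float64(-0.006), np.float64(0.1634)]
rotvec [ 0.49  0.2  -0.02] shift now-axes [ 0.0013 -0.0027  0.0062] shift in target axes [ 0.0013 -0.0026  0.0062]
```

arm_command:
  increments:
    - [[0.3,0,0,0.0005,-0.001,0.002,0],[0,0,0,0.0003,-0.001,0.002,0],[0,0,0,0,-0.0005,0.002,0],[0,0,0,0,0,0.0015,0],[0,0,0,0,0,0.001,0]]

```text
time_s: 18.1
eef_pos: [0.5508, 0.0374, 0.1665]
tcp_rot: [0.085, 0.627, 0.772, -0.065]
wrist_force: [-1.5, 0.5, 5.7]
grip_width: 0.0004
```

arm_command:
  increments:
    - [[0,0,0,0,0,0.0015,0],[0,0,0,0,0,0.0015,0],[0,0,0,0,0,0.0015,0],[0,0,0,0,0,0.0015,0],[0,0,0,0,0,0.0012,0]]

```text
time_s: 18.52
eef_pos: [0.5514, 0.0361, 0.1634]
tcp_rot: [0.085, 0.627, 0.772, -0.065]
wrist_force: [-5.0, 2.1, 9.3]
grip_width: -0.0001
```

```bash
python3 -c "
from st import *
c=wrist('w26');tip([.549,.0425],0,-.006,.157,12);print(holes(c))"
```

```text
t 18.5667 p [0.5514 0.036  0.1634] yaw 101.8 z [ 0.0494 -0.2078 -0.9769] F [-4.92  1.27  9.93] g 0.0005 az 3.7
tip now rel ref (lift) [np.float64(0.001), np.float64(-0.0092), np.float64(0.1527)]
rotvec [ 0.31  0.33 -0.1 ] shift now-axes [ 0.0021 -0.001  -0.0049] shift in target axes [ 0.0021 -0.001  -0.0049]
[(13, 31.7), (85, 31.6), (158, 25.3), (230, 23.2)]
```

arm_command:
  increments:
    - [[0,0,0,0.0006,0,0.0015,0],[0,0,0,0.0006,0,0.0015,0],[0,0,0,0.0005,0,0.0014,0],[0,0,0,0.0004,0,0.0012,0],[0,0,0,0.0004,0,0.0011,0]]

```text
time_s: 18.98
eef_pos: [0.5515, 0.0359, 0.1628]
tcp_rot: [0.087, 0.627, 0.772, -0.067]
wrist_force: [-4.9, 1.0, 10.3]
grip_width: 0.0004
```

```bash
python3 -c "
from st import *
c=wrist('w27');tip([.549,.0425],0,-.006,.157,12);print(holes(c))"
```

```text
t 19.0333 p [0.5515 0.036  0.1628] yaw 101.81 z [ 0.0497 -0.2126 -0.9759] F [-5.33  0.21  9.96] g 0.0002 az 3.7
tip now rel ref (lift) [np.float64(0.0011), np.float64(-0.0093), np.float64(0.1521)]
rotvec [ 0.27  0.61 -0.09] shift now-axes [ 0.002  -0.001  -0.0055] shift in target axes [ 0.0021 -0.0011 -0.0055]
[(-58, 32.9), (12, 31.8), (86, 32.2), (157, 28.5), (231, 21.0)]
```

arm_command:
  increments:
    - [[0,0,0,0.0004,0,0.0018,0],[0,0,0,0.0004,0,0.0018,0],[0,0,0,0.0004,0,0.0015,0],[0,0,0,0.0004,0,0.0013,0],[0,0,0,0.0004,0,0.0012,0]]

```text
time_s: 19.45
eef_pos: [0.5516, 0.0354, 0.1612]
tcp_rot: [0.088, 0.626, 0.771, -0.069]
wrist_force: [-6.3, 1.0, 9.8]
grip_width: 0.0007
```

```bash
python3 -c "
from st import *
c=wrist('w28');tip([.549,.0425],0,-.006,.157,12);print(holes(c))"
```

```text
t 19.5 p [0.5516 0.0354 0.1613] yaw 101.8 z [ 0.0498 -0.2169 -0.9749] F [-4.82  1.08 11.09] g 0.0003 az 3.7
tip now rel ref (lift) [np.float64(0.0011), np.float64(-0.0099), np.float64(0.1505)]
rotvec [ 0.23  0.86 -0.09] shift now-axes [ 0.0022 -0.001  -0.0072] shift in target axes [ 0.0023 -0.001  -0.0071]
[(-51, 31.0), (17, 30.7), (91, 32.8), (163, 28.3), (232, 7.3)]
```

arm_command:
  increments:
    - [[0,0,0,0.0003,0,0.0013,0],[0,0,0,0.0003,0,0.0012,0],[0,0,0,0.0003,0,0.001,0],[0,0,0,-0.001,0,-0.005,0],[0,0,0,-0.002,0,-0.01,0]]

```text
time_s: 19.92
eef_pos: [0.5504, 0.0361, 0.1759]
tcp_rot: [0.088, 0.626, 0.771, -0.07]
wrist_force: [0.2, 0.4, 0.2]
grip_width: 0.0003
```

```bash
python3 -c "
from st import *
c=wrist('w29');tip(KNOB,-.05,.008,.2,25);print(holes(c))"
```

```text
t 19.9667 p [0.5519 0.0361 0.1787] yaw 101.81 z [ 0.0509 -0.2186 -0.9745] F [ 1.16 -0.17  0.88] g 0.0002 az 3.7
tip now rel ref (lift) [np.float64(0.0507), np.float64(0.0105), np.float64(0.168)]
rotvec [  0.26 -12.03  -0.12] shift now-axes [-0.0075 -0.1005 -0.0308] shift in target axes [-0.0135 -0.1006 -0.0282]
[(-44, 26.9), (24, 29.3), (96, 32.6), (168, 23.5)]
```

arm_command:
  increments:
    - [[0,0,0,-0.003,-0.005,-0.025,0],[0,-4,0,-0.002,-0.02,-0.015,0],[0,-4,0,0,-0.025,0,0],[0,-4,0,0,-0.025,0,0],[0,0,0,0,-0.02,0,0]]

```text
time_s: 20.38
eef_pos: [0.4602, 0.0184, 0.2232]
tcp_rot: [0.176, 0.617, 0.755, -0.135]
wrist_force: [-0.4, 0.5, 1.0]
grip_width: 0.0005
```

```bash
python3 -c "
from st import *
c=wrist('w30');tip(KNOB,-.05,.008,.18,25);print(holes(c))
s=camera('scene');cv2.imwrite('pics/s30z.png',cv2.resize(s['image'][150:190,230:280,::-1],None,fx=14,fy=14,interpolation=cv2.INTER_NEAREST))"
```

```text
t 20.4333 p [0.4575 0.0184 0.2226] yaw 101.41 z [ 0.0968 -0.4186 -0.903 ] F [-0.24  2.59 -1.37] g 0.0004 az 2.3
tip now rel ref (lift) [np.float64(-0.0453), np.float64(0.0103), np.float64(0.2127)]
rotvec [ 0.48  0.44 -0.44] shift now-axes [ 0.0118 -0.0049  0.0305] shift in target axes [ 0.0116 -0.0046  0.0306]
[(105, 23.6), (180, 24.9)]
```

View pics/w30.png

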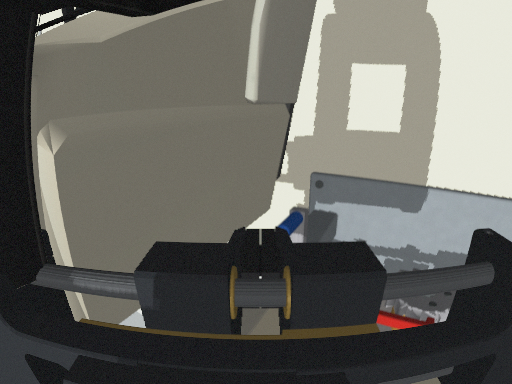

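View pics/s30z.png

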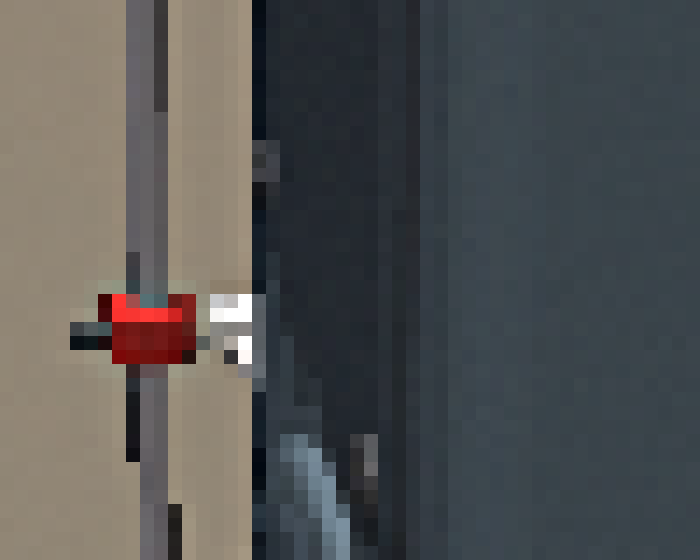

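arm_command:
  increments:
    - [[0.1,0.1,-0.1,0.005,-0.001,0.013,0],[0.1,0.1,-0.1,0.006,-0.001,0.014,0],[0.1,0.1,-0.1,0.006,-0.001,0.014,0],[0,0,0,0.003,-0.001,0.008,0],[0,0,0,0,0,0,0]]

```text
time_s: 20.9
eef_pos: [0.4623, 0.0151, 0.1721]
tcp_rot: [0.173, 0.617, 0.757, -0.13]
wrist_force: [0.1, 0.3, 0.0]
grip_width: 0.0006
```

```bash
python3 -c "
from st import *
c=wrist('w31');tip(KNOB,-.05,.008,.141,25)
s=camera('scene');cv2.imwrite('pics/s31z.png',cv2.resize(s['image'][150:190,230:280,::-1],None,fx=14,fy=14,interpolation=cv2.INTER_NEAREST))"
```

```text
t 20.95 p [0.4627 0.0151 0.1728] yaw 101.37 z [ 0.1025 -0.4114 -0.9057] F [-0.18 -1.25  0.09] g 0.0001 az 1.9
tip now rel ref (lift) [np.float64(-0.0408), np.float64(0.0061), np.float64(0.1629)]
rotvec [ 0.89  0.07 -0.48] shift now-axes [ 0.0109 -0.0094  0.0189] shift in target axes [ 0.011 -0.009  0.019]
```

View pics/w31.png

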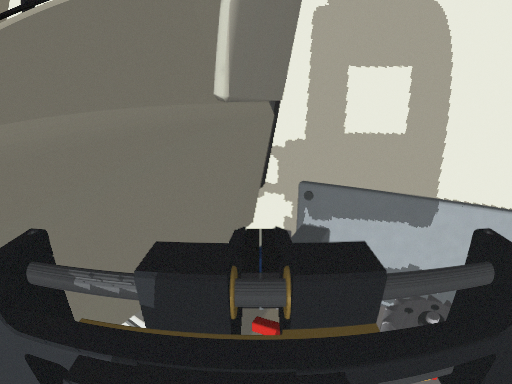

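View pics/s31z.png

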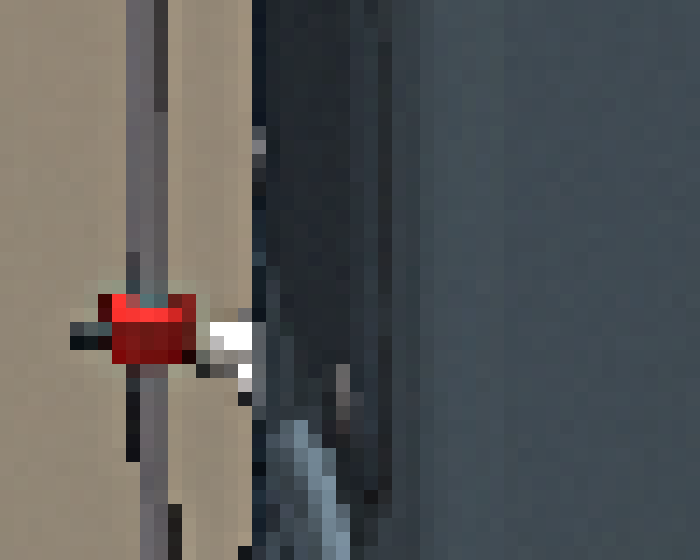

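arm_command:
  increments:
    - [[0.3,0,-0.2,0,-0.007,0,0],[0.3,0,-0.2,0,-0.005,0,0],[0.3,0,0,0.003,-0.001,0.006,0],[0,0,0,0.003,-0.001,0.006,0],[0,0,0,0.003,-0.001,0.005,0]]

```text
time_s: 21.42
eef_pos: [0.4503, 0.0127, 0.1572]
tcp_rot: [0.172, 0.616, 0.757, -0.134]
wrist_force: [0.2, 0.2, -0.1]
grip_width: 0.0003
```

```bash
python3 -c "
from st import *
c=wrist('w32');tip(KNOB,-.045,.008,.141,25)"
```

```text
t 21.4667 p [0.4493 0.0128 0.1558] yaw 101.66 z [ 0.0919 -0.4148 -0.9053] F [-0.29  0.14 -0.77] g 0.0007 az 1.6
tip now rel ref (lift) [np.float64(-0.0545), np.float64(0.0066), np.float64(0.1459)]
rotvec [ 0.25  0.14 -0.22] shift now-axes [0.0033 0.0096 0.0039] shift in target axes [0.0033 0.0096 0.0038]
```

View pics/w32.png

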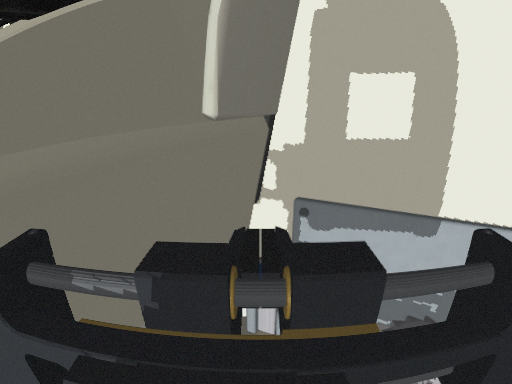

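arm_command:
  increments:
    - [[0,0,0,0.003,0.005,0.004,0],[0,0,0,0,0.007,0,0],[0,0,0,0,0.006,0,0],[0,0,0,0,0.006,0,0],[0,0,0,0,0.006,0,0]]

```text
time_s: 21.88
eef_pos: [0.479, 0.0203, 0.1491]
tcp_rot: [0.169, 0.616, 0.757, -0.137]
wrist_force: [-2.0, -0.3, 1.8]
grip_width: 0.0004
```

```bash
python3 -c "
from st import *
tip(KNOB,-.015,.008,.141,25)"
```

```text
t 21.8833 p [0.479  0.0203 0.1491] yaw 101.74 z [ 0.0876 -0.4158 -0.9052] F [-2.01 -0.34  1.79] g 0.0004 az 2.4
tip now rel ref (lift) [np.float64(-0.0239), np.float64(0.0078), np.float64(0.1392)]
rotvec [-0.    0.15 -0.15] shift now-axes [-0.0007  0.0089 -0.0017] shift in target axes [-0.0007  0.0089 -0.0017]
```

Pushing at 2 N with about 9 mm still to go.

arm_command:
  increments:
    - [[0,0,0,0,0.004,-0.001,0],[0,0,0,0,0.003,0,0],[0,0,0,0,0.003,0,0],[0,0,0,0,0.002,0,0],[0,0,0,0,0.002,0,0]]

```text
time_s: 22.3
eef_pos: [0.4887, 0.0225, 0.1494]
tcp_rot: [0.164, 0.617, 0.756, -0.144]
wrist_force: [-11.2, 0.3, 9.7]
grip_width: 0.0003
```

```bash
python3 -c "
from st import *
tip(KNOB,-.015,.008,.141,25)"
```

```text
t 22.3 p [0.4887 0.0225 0.1494] yaw 101.78 z [ 0.07   -0.421  -0.9043] F [-11.21   0.29   9.72] g 0.0003 az 2.6
tip now rel ref (lift) [np.float64(-0.0142), np.float64(0.0079), np.float64(0.1394)]
rotvec [-1.05  0.24 -0.11] shift now-axes [-0.0007 -0.001  -0.0014] shift in target axes [-0.0007 -0.001  -0.0015]
```

arm_command:
  increments:
    - [[0.3,0,0,0,-0.006,0,0],[0.3,0,0,-0.003,-0.006,-0.006,0],[0.3,0,0,-0.008,-0.003,-0.018,0],[0,0,0,-0.012,0,-0.026,0],[0,0,0,-0.012,0,-0.026,0]]

```text
time_s: 22.72
eef_pos: [0.4721, 0.0209, 0.2309]
tcp_rot: [0.155, 0.617, 0.756, -0.154]
wrist_force: [0.8, -0.2, 0.2]
grip_width: 0.0003
```

arm_command:
  increments:
    - [[0,3,0,-0.005,0,-0.03,0],[0,3,0,-0.005,0,-0.03,0],[0,0,0,0,0,-0.02,0],[0,0,0,0,0,0,0],[0,0,0,0,0,0,0]]

```text
time_s: 23.13
eef_pos: [0.4738, 0.0441, 0.3225]
tcp_rot: [0.12, 0.624, 0.764, -0.113]
wrist_force: [-0.2, -0.0, -0.3]
grip_width: 0.0005
```

```bash
python3 -c "
from st import *
tip(KNOB,-.015,.008,.3,25);c=wrist('w33');print(holes(c));cv2.imwrite('pics/w33z.png',cv2.resize(c['image'][100:250,270:470,::-1],None,fx=4,fy=4,interpolation=cv2.INTER_CUBIC))
s=camera('scene');cv2.imwrite('pics/s33z.png',cv2.resize(s['image'][150:190,230:280,::-1],None,fx=14,fy=14,interpolation=cv2.INTER_NEAREST))"
```

```text
t 23.1333 p [0.4738 0.0441 0.3225] yaw 101.74 z [ 0.0418 -0.3217 -0.9459] F [-0.17 -0.03 -0.29] g 0.0005 az 5.3
tip now rel ref (lift) [np.float64(-0.0244), np.float64(0.0333), np.float64(0.3121)]
rotvec [-1.46 -6.12 -0.08] shift now-axes [-0.0188  0.0096  0.0194] shift in target axes [-0.0166  0.0091  0.0216]
[(-31, 32.2), (39, 27.5), (112, 32.3), (182, 26.4)]
```

View pics/w33.png

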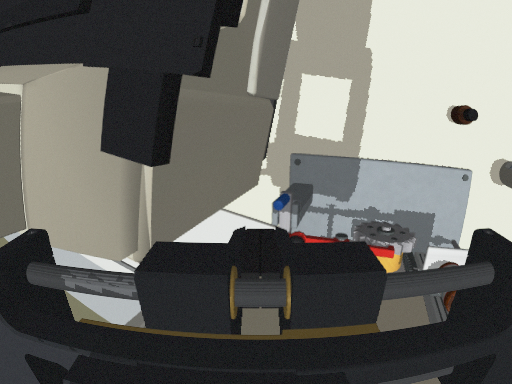

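View pics/s33z.png

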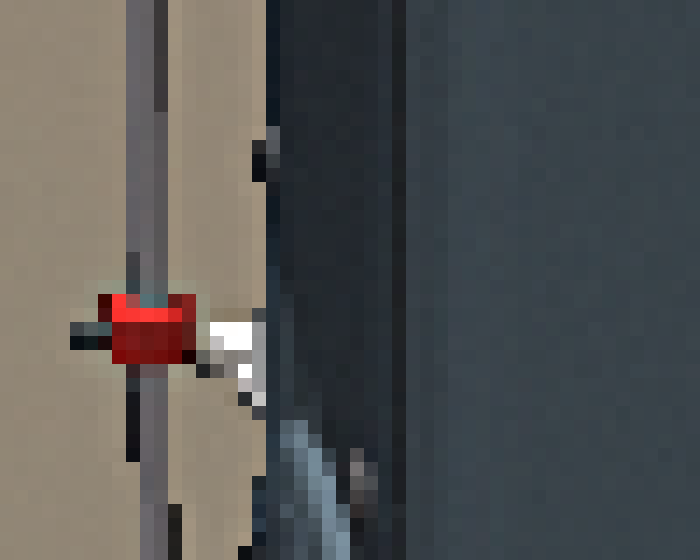

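View pics/w33z.png

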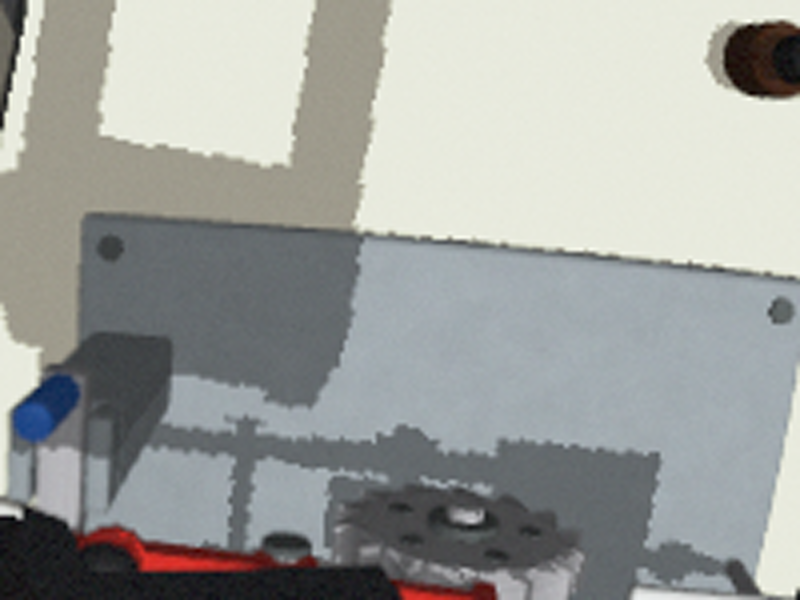

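Run:
```python
from st import *
c=pickle.load(open("w33.pkl","rb"))
o,d=fray(c,((33.5)/4-.5+270,(420.5)/4-.5+100));p=o+d*(.158-o[2])/d[2];print(p,(p-KNOB)@XL,(p-KNOB)@YL)
c=camera("top");cv2.imwrite("pics/top33.png",c["image"][:,:,::-1])
```

```text
[0.50526455 0.01437462 0.158     ] 0.0005423138865757715 0.0012905304260161924
```

View pics/top33.png

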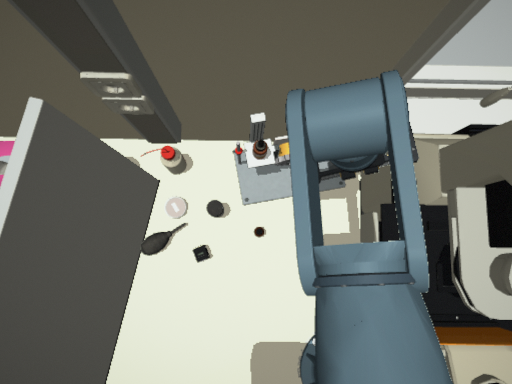

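```bash
python3 -c "
from plant import *
print(job_done())"
```

```text
the job is handed in; nothing more can be done
None
```

The job is handed in after about 23 s of the 72 s allowed. The stage has come down three teeth, the pawl is back in the wheel and the keeper is home. `job_done()` reported no verdict.

**What I did**
- I drew the keeper back about 25 mm with the closed fingers.
- I felt for the screw and pressed it; the highest wrist force I read was about 13 N.
- I let the drum run back two teeth and released the pawl. A close measurement then showed the stage about 7 mm above the collar. I pressed again for one more tooth.
- I pushed the keeper home until it stopped against about 11 N on the knob, then backed the arm off.

**Last checks**
- **Drum:** the wheel's holes stood at three teeth, about 1.35 rad. The stage did not change between the last two pictures.
- **Keeper:** the knob was within about 1 mm of where it started.
- **Things around the lift:** they looked unmoved in the top picture; I did not measure them.
- **Contact:** the wrist force was near zero with the arm lifted clear.
- **Pawl:** I did not measure its angle. I take it to be fully down because the drum stopped on the tooth and the keeper went home.

**Where the checks disagreed:** two and three teeth were almost equally close.
- Most views put the stage 6 to 8 mm above the collar at two teeth, and one rougher one said 10 to 12 mm.
- The best pair of views said 7.2 mm, so three teeth should leave the stage about 6 mm below the collar. That is inside the 9 mm limit, with an uncertainty of about 1.5 mm.

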